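# Shade the sensor and hold a glass cell in the light path

## Robot

A 6-joint arm with a two-finger parallel gripper is mounted at the origin on the work surface. World frame = base frame: x ahead of the robot, y to its left, z up, the work surface at z = 0. Lengths are in m, angles in rad, forces in N, time in s.
With the tool pointing down it reaches from about 0.325 to 1 m from the base axis. Payload 5.1 kg.
Tool frame: the origin (TCP) lies midway between the tips of the shut fingers; the grasp point (between the pads) lies 19 mm behind it; y points along the fingers, z is the direction in which the jaws open and shut, and the axes are right-handed (so a half turn about y gives the same grasp; the last joint's range is limited). The gripper opens to 85 mm and grips with 20 to 120 N. Pads are 22 mm wide; open, the fingers measure 114 mm over their backs; the gripper's body (76 mm by 85 mm) begins 54 mm behind the grasp point. The pads swing forward as they close: fully open they stand 13 mm farther back than shut.
Start: joints at [1.028, 0.124, 1.65, -0, 1.367, -0.083], TCP at [0.288, 0.582, 0.231] pointing down, gripper open.
Joint ranges: [-2.61, 2.61], [-1.02, 2.33], [0.03, 2.71], [-1.35, 4.49], [0.32, 2.68], [-2.91, 2.91]. Speed limits (rad/s): [2.57, 2.57, 3.14, 3.14, 3.14, 3.14].

## Interface

Orientations are given as [roll, pitch, yaw] about the fixed x, y, z axes, in that order (R = Rz(yaw) Ry(pitch) Rx(roll)).
In Python, from plant import state, snapshot, camera_model, finish_job gives the robot as it stands.
- The arm moves only by the tool servo_tool, never from a script. Its argument "deltas" is a list of rows, each an object with "slide": the shift along the tool's x, y, z in mm, a list of three; "delta_rot": the turn, a rotation vector about the tool's x, y, z in degrees, a list of three. A call has exactly 8 rows; each row shifts and turns the pose as measured when the row begins, along the tool's axes as they then stand; what a row does not reach is not made up. A row lasts 1/10 s, in which the tool goes at most 50 mm and 8.59 degrees, less where a joint would pass 70% of its speed; a pose out of reach is approached as far as the arm can. A call is refused whole if a number of a shift passes 50 or a number of a turn 8.59, either way. A call with a gripper value outside its range is refused whole. "grip" is the opening, from 0 (shut) to 1 (fully open), set as the call begins (left out, the last holds). The fingers move at their own pace and stop on an object; "force" is the grip in N (left out, the last holds). Time passes only in rows, so rows that do not move let the fingers close, or fill a call up. It gives the time, the measured TCP pose, the force and the opening at its end, in the units of the state.
- state(): the state, without advancing time (a new reading comes with each control period).
- snapshot(name): name is "side" or "top" or "wrist"; returns (picture, depth): 480x640x3 uint8, red, green, blue; 480x640 float32, m along the optical axis (not along the pixel's ray), 0 where there is no reading.
- camera_model(name): a dict with "camera_matrix" (3x3 intrinsics, pixels), "k1" (the pictures are not rectified: a ray, as slopes to the right and down, at radius r is drawn at 1 + k1 r^2 times it, then the intrinsics apply), "rvec" (rotation vector, rad) and "tvec" (3), from world to camera coordinates, as OpenCV has them. Camera axes: x right, y down, z forward; pixel columns grow to the right and rows downward; lengths in m; the calibration is good to about 2 mm. A picture is of the moment at which its call begins: read the wrist's pose just before it. camera_model takes no time and is no camera call; for the wrist camera it gives the pose at the moment of the call.
- finish_job(): hands the job in, once; it reports no verdict.
The state is a dict: "time_s": time; "joint_pos": joint angles; "dq": joint speeds; "effort": joint torques, N m; "position": TCP position; "orientation": TCP orientation; "contact_force": force on the tool from outside, world axes, zero at the start; "wrist_torque": the same for the moment, N m; "grip_width": finger opening in m.
Only numpy, scipy, OpenCV 4.12 (cv2) and the standard library are available. Lean on these libraries where they do the work, as an engineer would, in place of code of your own. Each camera call takes 0.05 s, during which the arm holds its last target.

## Task

Lay the cover bar (the flat bar with the grip rib) across the two saddle posts over the light sensor, seated between the lips, and let go of it. Then pick the glass cell out of its tray by its two frosted faces only, never touching the clear faces, and hold it upright about midway between lamp and sensor, clear faces square to the light path, so that the whole beam passes through the clear glass. The program finishes while holding the cell still in the air there, resting on nothing; keep the cell from tipping and leave the jar, the tape roll and the offcut where they are.

Things in the scene. Friction and masses are not known exactly. Their poses are not given: they have to be found in the camera images.
- fixture: Fixture fixed to the bench, sizes in mm: aluminium base plate 170 (x) by 340 (y) by 15 high, with lamp housing, sensor housing and two saddle posts. Origin: centre of the plate's underside; x across the light path, y along it from sensor to lamp, z up. The beam, 16 in diameter, runs along y at x = 0, 85 above the bench. The gap of 120 between lamp and sensor is open at the sides and above.
- lamp_face (a point): Centre of the lens on the grey lamp housing, fixture y = +60, 85 above the bench. The housing is 80 (x) by 100 (y, from +60 to +160), its top 115 above the bench. Axes as the fixture's.
- sensor_face (a point): Centre of the aperture on the black sensor housing, fixture y = -60, 85 above the bench. The housing is 80 (x) by 100 (y, from -60 to -160), its top 110 above the bench. Axes as the fixture's.
- beam_mid (a point): The point on the beam midway between lamp and sensor, 85 above the bench; axes as the fixture's.
- saddle_mid (a point): Midway between the two seats, at seat height (120 above the bench): the centre of the bar's underside belongs here. Axes as the fixture's. The steel posts stand at x = -60 and +60 from it, each 24 (x) by 56 (y), flat on top with a lip 5 thick and 8 high along each y edge; 46 is free between the lips.
- bar: Cover bar, loose, about 0.2 kg, flat on the bench: aluminium plate 160 long (x) by 34 wide (y) by 8 thick; on its middle a black upright grip rib 60 long (x) by 14 wide (y), from 8 to 46 above the underside. Origin: centre of the underside, z up. Laid home, it lies along the fixture's x, either way round, one end on each post.
- tray: Shallow grey tray fixed to the bench, 90 (x) by 76 (y), rim 12 high, walls 4; the cell stands on its inner floor, about 4 above the bench. Origin: centre of the underside. Tray and bar swap places from start to start.
- cell: Glass cell, loose, about 0.11 kg, upright in the tray: 40 (x) by 27 (y) by 75 high. Origin: centre of the underside. The narrow faces at x = -20 and +20 (whitish plates 27 wide, 4 thick, full height) are frosted: grip there, closing along x. The wide faces at y = -12 and +12 are clear, 32 wide, full height, set back 1.5. In the light path its y lies along the beam, either way round.
- cell_mid (a point): Centre of the cell, 37.5 above its underside; axes as the cell's.
- clear_core: The cell's clear glass part between the frosted plates, 32 (x) by 24 (y) by 75 high, part of the cell; origin as the cell's. Fingers must not touch it.
- jar: Bystander: brown glass jar with white cap, 54 in diameter, 75 high; origin under its centre.
- tape: Bystander: brown roll of tape lying flat, 84 in diameter, hole 56, 24 high; origin under its centre.
- offcut: Bystander: plain flat aluminium offcut without a rib, 30 by 110 (its y) by 10 thick; origin under its centre.
There are look-alikes about, which are no part of the job. Of the things shaped like the cell, the glass one is meant.

How it is judged:
On the way, in this order (a step that is already met when the one before it is completed fails the run):
1. the cover bar lies across both saddle posts, let go (x of bar in the frame of fixture between -0.02 and 0.02 m and y of bar in the frame of fixture between -0.119 and -0.101 m and z of bar in the frame of fixture between 0.116 and 0.1235 m and angle between the x axis of bar and the x axis of fixture, either way round below 0.12 rad and angle between bar's own z axis and vertical below 0.06 rad and contact force between each of the arm, the fingers and bar below 0.1 N and contact force between bar and fixture above 0.5 N), for 0.3 s.
2. the cell is held in the light path (x of cell_mid in the frame of beam_mid between -0.008 and 0.008 m and y of cell_mid in the frame of beam_mid between -0.03 and 0.03 m and z of cell_mid in the frame of beam_mid between -0.021 and 0.0235 m and angle between the y axis of cell and the y axis of fixture, either way round below 0.15 rad and angle between cell's own z axis and vertical below 0.15 rad and linear speed of cell below 0.02 m/s and contact force between the fingers and cell above 2 N and contact force between cell and fixture below 0.05 N and contact force between cell and bar below 0.05 N), for 0.3 s.
At the end, for the whole second after the job is handed in: Bar flat on both seats between the lips (20 mm along, 9 mm across), let go; cell gripped and still, touching nothing else, its centre within 8 mm of the beam sideways, 21 mm below to 23 mm above it, within 30 mm of midway, upright and square to the beam within 0.15 rad (all of step 1 and all of step 2); the arm keeps its last pose, push and grip.
It fails at once if the robot touches the clear faces of the cell (contact force between any of the fingers, the arm and clear_core above 0.5 N).
It fails at once if the cell is tipped (angle between cell's own z axis and vertical above 0.6 rad).
It fails at once if a bystander is moved by more than 30 mm (distance of any of jar, tape, offcut from where it was at the start of the episode above 0.03 m).
It also fails if it takes over 64 s, if anything falls off the work surface, if the arm or the gripper's body presses on something with over 40 N, if the wrist force passes 120 N, or if a joint passes its speed limit or range.

## Working session

There is one attempt and no reset: what is moved stays moved. The work goes in short steps, Python scripts to look and compute and a tool call to move; the robot and the scene stay as the last step left them, time stands still between calls to the robot, and variables do not carry over. Pictures are saved under pics/ and viewed, and the job is handed in when it is done.

Besides the shell and the picture viewer there is one more tool, called after ">>>" as name([rows], argument=value, ...), one row to a line, values as JSON. servo_tool: Moves the arm, as the interface text tells. Its arguments: {"type":"object","properties":{"deltas":{"type":"array","items":{"type":"object","properties":{"slide":{"type":"array","items":{"type":"number"}},"delta_rot":{"type":"array","items":{"type":"number"}}}}},"grip":{"type":"number"},"force":{"type":"number"}},"required":["deltas"]}

```bash
mkdir -p pics; ls; python3 - <<'E'
from plant import state,snapshot,camera_model
import cv2,numpy as np,json
print(state())
for n in("side","top","wrist"):
    m=camera_model(n); print(n,m)
    p,d=snapshot(n); cv2.imwrite(f"pics/{n}0.png",p[:,:,::-1]); np.save(f"pics/{n}0_d.npy",d)
E
```

```text
pics
{'time_s': 0.0, 'joint_pos': array([ 1.02835823e+00,  1.24541682e-01,  1.65168331e+00, -3.49451145e-05,
        1.36749515e+00, -8.26000163e-02]), 'dq': array([-9.06824717e-05,  3.70182397e-04,  5.94872358e-04,  5.25260569e-04,
        3.81114802e-04,  1.11257487e-03]), 'effort': array([ 9.31055365e-04, -4.23628414e+01, -3.65449619e+01,  2.30344511e-05,
        7.16973940e-03, -1.69912153e-05]), 'position': array([0.28818832, 0.58193586, 0.23002385]), 'orientation': array([-1.57291938e+00,  1.41436991e-04, -4.59831137e-01]), 'contact_force': array([ 0.18371024, -0.47512999,  0.12675123]), 'wrist_torque': array([-0.0289869 ,  0.00153429, -0.05279029]), 'grip_width': 0.08586478768249137}
side {'camera_matrix': array([[509.39491426,   0.        , 326.55131902],
       [  0.        , 509.39491426, 241.40851824],
       [  0.        ,   0.        ,   1.        ]]), 'k1': 0.006770241726341207, 'rvec': array([ 2.4326586 , -0.25147483,  0.06796232]), 'tvec': array([-0.54584512,  0.1610705 ,  0.94187493])}
top {'camera_matrix': array([[450.89224082,   0.        , 319.13612133],
       [  0.        , 450.89224082, 239.98084996],
       [  0.        ,   0.        ,   1.        ]]), 'k1': -0.06681001004675464, 'rvec': array([ 2.18591844, -2.12940327,  0.11422577]), 'tvec': array([-0.02083248,  0.60540889,  0.9947653 ])}
wrist {'camera_matrix': array([[342.12061997,   0.        , 326.33021887],
       [  0.        , 342.12061997, 236.92053981],
       [  0.        ,   0.        ,   1.        ]]), 'k1': 0.020199282256628016, 'rvec': array([-2.42304208, -1.50447088, -0.24688831]), 'tvec': array([-0.64984244, -0.04279259,  0.38087046])}
```

View pics/top0.png

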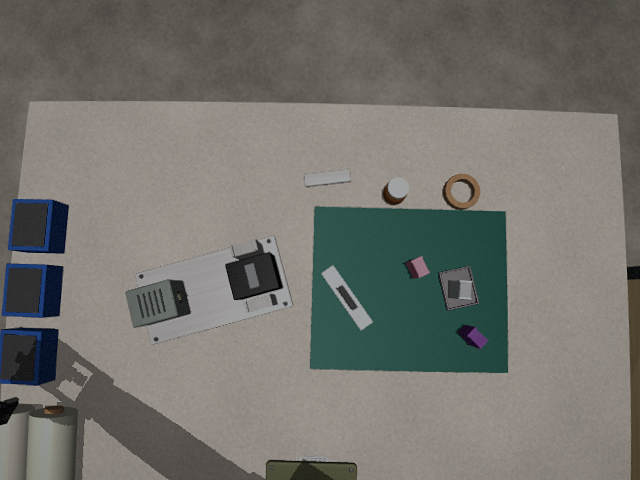

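View pics/side0.png

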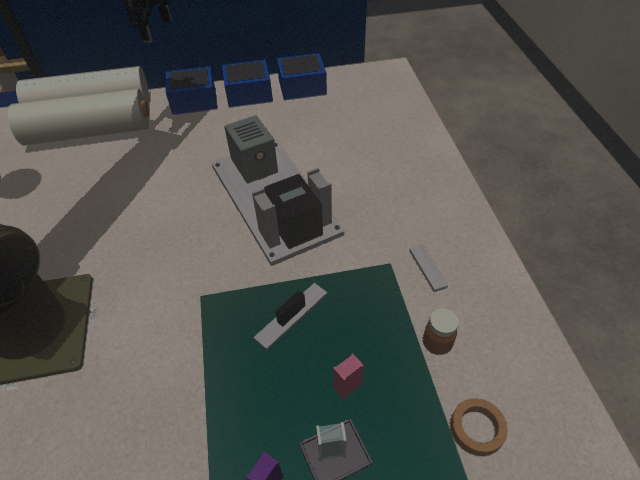

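View pics/wrist0.png

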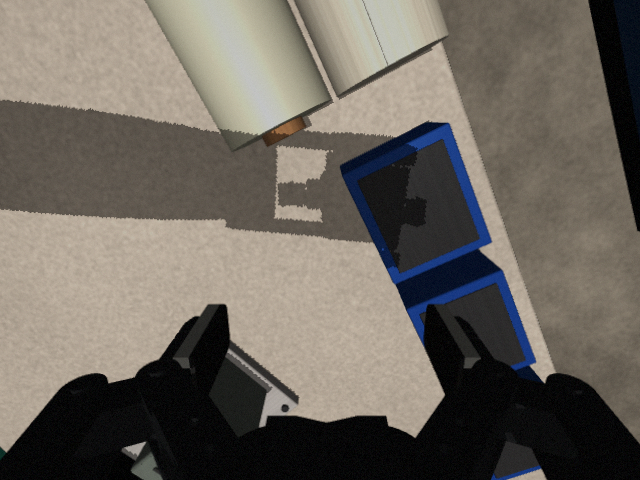

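The top view shows the fixture at about (210,290), with the lamp at left and the sensor at (252,275). The ribbed bar is at (347,297) and the tray with the clear cell at (459,288). The cell look-alikes are a pink block (418,267) and a purple block (474,337). The plain bar at (327,178) has no rib, so it is the offcut. I'll confirm these in enlarged crops.

```bash
python3 - <<'E'
import cv2,numpy as np
t=cv2.imread("pics/top0.png");s=cv2.imread("pics/side0.png")
a=cv2.resize(t[220:360,310:500],None,fx=4,fy=4,interpolation=cv2.INTER_CUBIC)
b=cv2.resize(t[225:355,115:305],None,fx=4,fy=4,interpolation=cv2.INTER_CUBIC)
cv2.imwrite("pics/c1.png",a);cv2.imwrite("pics/c2.png",b)
c=cv2.resize(s[270:480,200:400],None,fx=2.8,fy=2.8,interpolation=cv2.INTER_CUBIC)
cv2.imwrite("pics/c3.png",c)
E
```

```text
(no output)
```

View pics/c1.png

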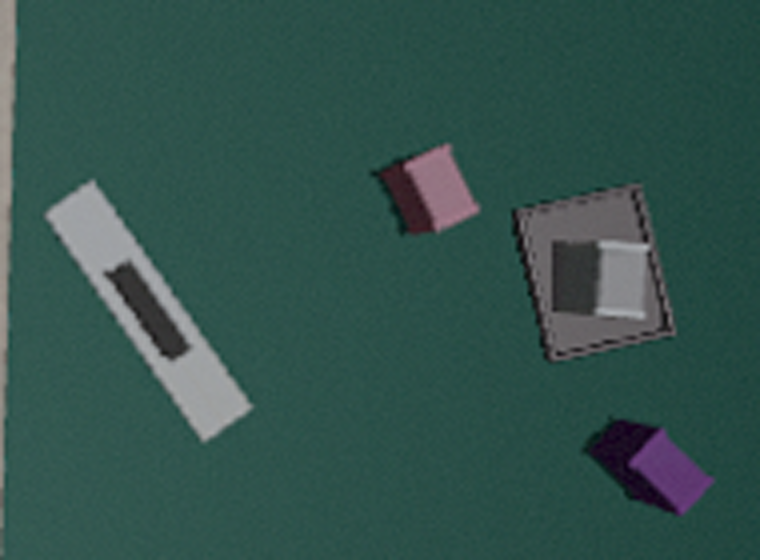

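View pics/c2.png

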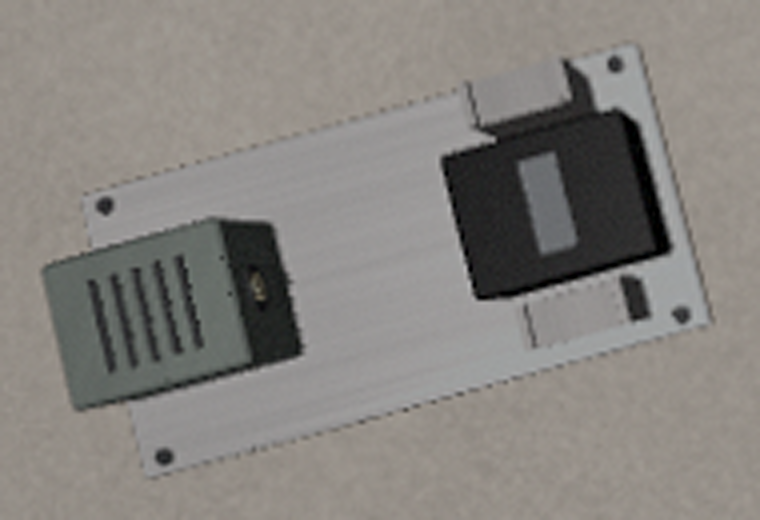

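View pics/c3.png

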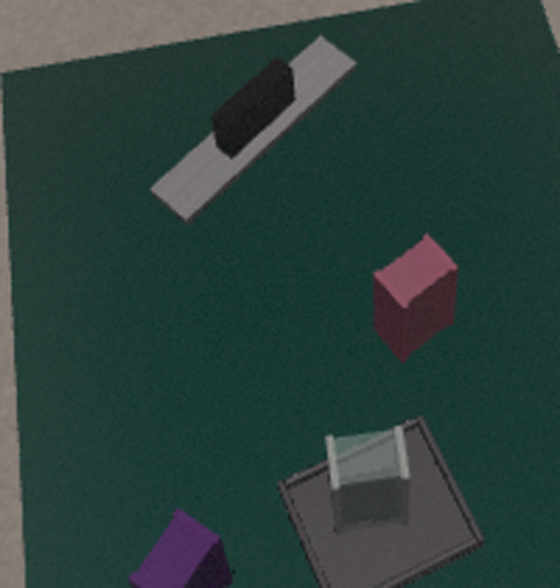

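In the crops, the bar at top (347,297) carries a black rib. The object in the tray at top (465,290), side (330,440), is clear glass with two whitish edge plates, so it is the cell; pink and purple are opaque decoys. Next I'll measure.

```bash
cat > h.py <<'E'
import cv2,numpy as np
from plant import state,snapshot,camera_model
def cam(n):
    m=camera_model(n);R,_=cv2.Rodrigues(m["rvec"]);return m["camera_matrix"],np.array([m["k1"],0,0,0.]),R,np.array(m["tvec"]).ravel()
def ray(px,c):
    K,D,R,t=c
    u=cv2.undistortPoints(np.array(px,float).reshape(-1,1,2),K,D).reshape(-1,2)
    return -R.T@t,np.c_[u,np.ones(len(u))]@R
def onz(px,z,c):
    o,d=ray(px,c);return o+d*((z-o[2])/d[:,2])[:,None]
def proj(P,c):
    K,D,R,t=c
    return cv2.projectPoints(np.array(P,float).reshape(-1,1,3),cv2.Rodrigues(R)[0],t,K,D)[0].reshape(-1,2)
def backdepth(px,dep,c):
    o,d=ray(px,c);px=np.round(np.array(px)).astype(int).reshape(-1,2);return o+d*dep[px[:,1],px[:,0]][:,None]
def rect(mask,z,c):
    cs,_=cv2.findContours(mask.astype(np.uint8),cv2.RETR_EXTERNAL,cv2.CHAIN_APPROX_NONE)
    k=max(cs,key=cv2.contourArea).reshape(-1,2)
    W=onz(k,z,c)[:,:2].astype(np.float32)*1000
    return cv2.minAreaRect(W),len(k)
def rot(rpy):
    from scipy.spatial.transform import Rotation as Q
    return Q.from_euler('xyz',rpy)
E
python3 - <<'E'
from h import *
c=cam("top");cs=cam("side")
print("campos",ray([[0,0]],c)[0],ray([[0,0]],cs)[0])
t=cv2.imread("pics/top0.png").astype(int);d=np.load("pics/top0_d.npy")
s=cv2.imread("pics/side0.png").astype(int);ds=np.load("pics/side0_d.npy")
def sub(im,x0,y0,x1,y1,cond):
    m=np.zeros(im.shape[:2],bool);m[y0:y1,x0:x1]=cond(im[y0:y1,x0:x1]);return m
print("bar",rect(sub(t,318,260,378,335,lambda i:(i.min(2)>110)),.008,c))
print("rib",rect(sub(t,330,280,364,315,lambda i:(i.max(2)<70)),.046,c))
print("celltop",rect(sub(t,458,278,475,302,lambda i:(i.min(2)>125)),.079,c))
print("tray",rect(sub(t,435,262,482,313,lambda i:(abs(i[:,:,1]-i[:,:,2])<15)),.012,c))
# fixture screws
for n,z,pts in [("screws",.015,[(115+105/4,225+205/4),(115+164/4,225+457/4),(115+615/4,225+64/4),(115+682/4,225+315/4)]),
 ("plate",.015,[(115+83/4,225+193/4),(115+150/4,225+477/4),(115+640/4,225+43/4),(115+712/4,225+322/4)]),
 ("lamptop",.115,[(115+42/4,225+267/4),(115+80/4,225+410/4),(115+218/4,225+218/4),(115+253/4,225+366/4)]),
 ("senstop",.110,[(115+442/4,225+156/4),(115+480/4,225+299/4),(115+622/4,225+112/4),(115+668/4,225+252/4)])]:
    P=onz(pts,z,c)[:,:2]*1000;print(n,P.round(1).tolist(),"mean",P.mean(0).round(1))
    print("  depth z",(backdepth(pts,d,c)[:,2]*1000).round(0), 'yaws',[np.degrees(np.arctan2(*(P[a]-P[b])[::-1])).round(2) for a,b in((0,2),(1,3),(1,0),(3,2))])
for nm,p in (("celltop",(465,290)),("tray",(443,285)),("bar",(335,275)),("rib",(347,297))):print(nm,backdepth([p],d,c)*1000)
E
```

```text
campos [ 0.48776923 -0.01599075  1.05751473] [ 0.45314881 -0.58264256  0.81621247]
bar (((477.79925537109375, -71.46656799316406), (159.60821533203125, 34.5275993347168), 36.353759765625), 136)
rib (((477.5924987792969, -69.43785858154297), (57.84224319458008, 14.360699653625488), 36.1624755859375), 51)
celltop (((501.0378723144531, -324.6094055175781), (24.35471534729004, 40.0146598815918), 86.1894760131836), 58)
tray (((505.52423095703125, -329.38092041015625), (89.78193664550781, 78.58599853515625), 13.882034301757812), 136)
screws [[512.0, 408.9], [368.2, 364.8], [602.6, 112.6], [458.8, 68.5]] mean [485.4 238.7]
  depth z [16. 17. 19. 12.] yaws [np.float64(107.01), np.float64(106.99), np.float64(-162.95), np.float64(-162.96)]
plate [[518.6, 422.6], [356.5, 372.4], [615.3, 98.5], [455.2, 51.1]] mean [486.4 236.1]
  depth z [-3. 12. -0. -1.] yaws [np.float64(106.62), np.float64(107.08), np.float64(-162.79), np.float64(-163.53)]
lamptop [[475.9, 400.1], [402.2, 374.6], [504.7, 306.9], [428.3, 283.7]] mean [452.8 341.3]
  depth z [113.   3. 111.  88.] yaws [np.float64(107.13), np.float64(106.01), np.float64(-160.95), np.float64(-163.16)]
senstop [[540.9, 190.6], [466.6, 167.0], [566.8, 96.2], [493.9, 69.2]] mean [517.  130.7]
  depth z [110.  14. 106.  13.] yaws [np.float64(105.3), np.float64(105.61), np.float64(-162.37), np.float64(-159.72)]
celltop [[ 499.63600931 -324.68141684   78.70740267]]
tray [[ 510.85977525 -294.53818953   11.11048862]]
bar [[527.87491379 -43.66337902   9.42710019]]
rib [[478.24600871 -70.46160183  47.64262754]]
```

```bash
cat >> h.py <<'E'
def plan(pos,yaw_deg,n=8,show=8):
    """rows towards tool-down pose; pos mm"""
    from scipy.spatial.transform import Rotation as Q, Slerp
    s=state();p0=np.array(s["position"])*1000;R0=rot(s["orientation"])
    R1=Q.from_euler('xyz',[-90,0,yaw_deg],degrees=True)
    sl=Slerp([0,1],Q.concatenate([R0,R1]))
    print("now",p0.round(1),np.degrees(s["orientation"]).round(2),"t",round(s["time_s"],2),"F",np.round(s["contact_force"],1),"w",round(s["grip_width"]*1000,1),"q6",round(s["joint_pos"][5],2))
    out=[]
    for i in range(min(n,show)):
        a=sl(i/n);b=sl((i+1)/n)
        dv=(np.array(pos)-p0)/n
        out.append('{"slide":%s,"delta_rot":%s}'%((a.inv().apply(dv)).round(1).tolist(),np.degrees((a.inv()*b).as_rotvec()).round(1).tolist()))
    print("["+",".join(out)+"]")
E
python3 -c "
from h import *
plan((477.7,-70.5,150),-143.6,16,8)"
```

```text
now [288.2 582.1 230.3] [-9.009e+01  1.000e-02 -2.634e+01] t 0.15 F [ 0.6 -0.1  0.8] w 85.0 q6 -0.08
[{"slide":[28.7, 5.1, -31.3],"delta_rot":[0.0, 7.3, 0.0]},{"slide":[32.5, 5.1, -27.4],"delta_rot":[0.0, 7.3, 0.0]},{"slide":[35.7, 5.1, -23.0],"delta_rot":[0.0, 7.3, 0.0]},{"slide":[38.3, 5.1, -18.3],"delta_rot":[0.0, 7.3, 0.0]},{"slide":[40.4, 5.0, -13.2],"delta_rot":[0.0, 7.3, 0.0]},{"slide":[41.7, 5.0, -8.0],"delta_rot":[0.0, 7.3, 0.0]},{"slide":[42.4, 5.0, -2.6],"delta_rot":[0.0, 7.3, 0.0]},{"slide":[42.4, 5.0, 2.8],"delta_rot":[0.0, 7.3, 0.0]}]
```

>>> servo_tool([
  {"slide": [29,2,-31],"delta_rot": [0,7.3,0]},
  {"slide": [32,2,-27],"delta_rot": [0,7.3,0]},
  {"slide": [36,2,-23],"delta_rot": [0,7.3,0]},
  {"slide": [38,2,-18],"delta_rot": [0,7.3,0]},
  {"slide": [40,2,-13],"delta_rot": [0,7.3,0]},
  {"slide": [42,2,-8],"delta_rot": [0,7.3,0]},
  {"slide": [42,2,-3],"delta_rot": [0,7.3,0]},
  {"slide": [42,2,3],"delta_rot": [0,7.3,0]},
], grip=1)

```text
time_s: 0.95
position: [0.3786, 0.2482, 0.2105]
orientation: [-1.574, -0.004, -1.51]
contact_force: [0.5, -0.2, -0.4]
grip_width: 0.0856
```

```bash
python3 -c "
from h import *
plan((477.7,-70.5,150),-143.6,10,8)"
```

```text
now [378.6 248.2 210.5] [-90.19  -0.22 -86.54] t 0.95 F [ 0.5 -0.2 -0.4] w 85.6 q6 0.4
[{"slide":[32.4, 6.1, 8.0],"delta_rot":[0.0, 5.7, 0.0]},{"slide":[31.4, 6.1, 11.2],"delta_rot":[0.0, 5.7, 0.0]},{"slide":[30.2, 6.1, 14.2],"delta_rot":[0.0, 5.7, 0.0]},{"slide":[28.6, 6.1, 17.2],"delta_rot":[0.0, 5.7, 0.0]},{"slide":[26.8, 6.1, 19.9],"delta_rot":[0.0, 5.7, 0.0]},{"slide":[24.7, 6.1, 22.5],"delta_rot":[0.0, 5.7, 0.0]},{"slide":[22.3, 6.1, 24.8],"delta_rot":[0.0, 5.7, 0.0]},{"slide":[19.7, 6.1, 26.9],"delta_rot":[0.0, 5.7, 0.0]}]
```

>>> servo_tool([
  {"slide": [40,7,11],"delta_rot": [0,7.1,0]},
  {"slide": [39,7,16],"delta_rot": [0,7.1,0]},
  {"slide": [36,7,20],"delta_rot": [0,7.1,0]},
  {"slide": [34,7,24],"delta_rot": [0,7.1,0]},
  {"slide": [30,7,28],"delta_rot": [0,7.1,0]},
  {"slide": [27,7,31],"delta_rot": [0,7.1,0]},
  {"slide": [22,7,34],"delta_rot": [0,7.1,0]},
  {"slide": [18,7,36],"delta_rot": [0,7.1,0]},
])

```text
time_s: 1.75
position: [0.4747, -0.0808, 0.1538]
orientation: [-1.567, -0.0, -2.544]
contact_force: [-0.2, 0.8, 0.3]
grip_width: 0.0859
```

```bash
python3 - <<'E'
from h import *
plan((477.7,-70.5,100),-143.6,8,8)
c=cam("wrist");p,d=snapshot("wrist");p2,d2=snapshot("top")
cv2.imwrite("pics/w1.png",p[:,:,::-1]);cv2.imwrite("pics/t1.png",p2[:,:,::-1])
np.savez("pics/w1.npz",K=c[0],D=c[1],R=c[2],t=c[3],d=d,d2=d2)
E
```

```text
now [474.7 -80.8 153.8] [ -89.8    -0.   -145.78] t 1.75 F [-0.2  0.8  0.3] w 85.9 q6 0.7
[{"slide":[-1.0, 6.7, -0.9],"delta_rot":[-0.0, -0.3, 0.0]},{"slide":[-1.0, 6.7, -0.9],"delta_rot":[-0.0, -0.3, 0.0]},{"slide":[-1.0, 6.7, -0.9],"delta_rot":[-0.0, -0.3, 0.0]},{"slide":[-1.0, 6.7, -0.8],"delta_rot":[-0.0, -0.3, 0.0]},{"slide":[-1.1, 6.7, -0.8],"delta_rot":[-0.0, -0.3, 0.0]},{"slide":[-1.1, 6.7, -0.8],"delta_rot":[-0.0, -0.3, 0.0]},{"slide":[-1.1, 6.7, -0.8],"delta_rot":[-0.0, -0.3, 0.0]},{"slide":[-1.1, 6.7, -0.8],"delta_rot":[-0.0, -0.3, 0.0]}]
```

View pics/w1.png

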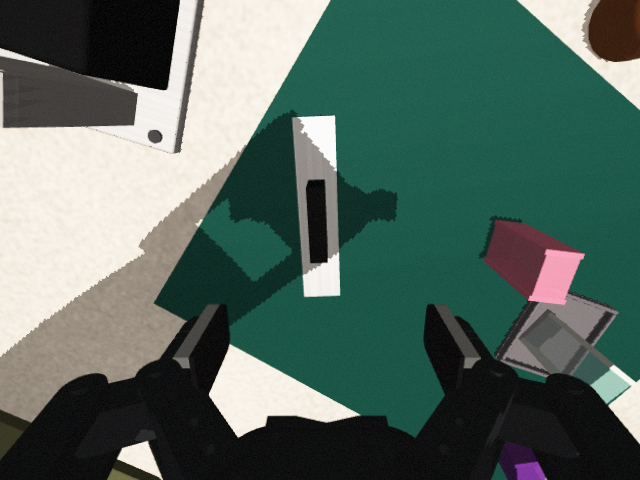

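View pics/t1.png

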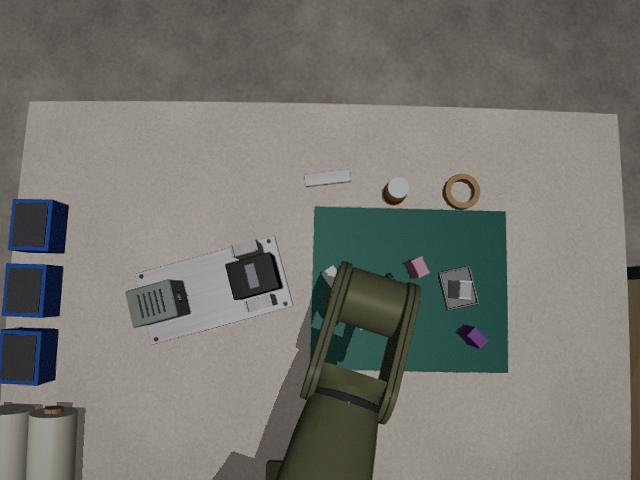

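The wrist view shows the bar with plate corners at about (293,117), (335,116), (340,295) and (304,296), and the rib around (317,222). I'll cross-check the position from there.

```bash
python3 - <<'E'
from h import *
z=np.load("pics/w1.npz");c=(z["K"],z["D"],z["R"],z["t"])
P=onz([(293,117),(335,116),(340,295),(304,296)],.008,c)[:,:2]*1000
print(P.round(1),P.mean(0));a=(P[0]+P[1]-P[2]-P[3])/2;print(np.degrees(np.arctan2(a[1],a[0])),np.linalg.norm(a))
p=cv2.imread("pics/w1.png").astype(int)
m=np.zeros((480,640),bool);m[175:270,300:332]=p[175:270,300:332].max(2)<45
print(rect(m,.046,c))
print(proj([[.4777,-.0705,.046]],c))
E
```

```text
[[ 531.8  -10.9]
 [ 551.2  -38.1]
 [ 422.6 -132.8]
 [ 402.6 -105.2]] [477.04030044 -71.76693541]
36.26304754382015 159.81303360424047
(((479.3954772949219, -69.52828216552734), (65.37554168701172, 13.68316650390625), 36.42642593383789), 192)
[[316.52300891 225.02763291]]
```

>>> servo_tool([
  {"slide": [-2,12,-2],"delta_rot": [0,-1,0]},
  {"slide": [-2,12,-2],"delta_rot": [0,-1,0]},
  {"slide": [-2,12,-1],"delta_rot": [0,0,0]},
  {"slide": [-2,12,-1],"delta_rot": [0,0,0]},
  {"slide": [0,12,0],"delta_rot": [0,0,0]},
  {"slide": [0,12,0],"delta_rot": [0,0,0]},
  {"slide": [0,12,0],"delta_rot": [0,0,0]},
  {"slide": [0,0,0],"delta_rot": [0,0,0]},
])

```text
time_s: 2.65
position: [0.4752, -0.0681, 0.0594]
orientation: [-1.572, -0.004, -2.5]
contact_force: [-1.4, 0.7, -0.2]
grip_width: 0.0858
```

```bash
python3 -c "
from h import *
plan((477.5,-71,17),-143.7,6,6)"
```

```text
now [475.2 -68.1  59.4] [ -90.09   -0.26 -143.26] t 2.65 F [-1.4  0.7 -0.2] w 85.8 q6 0.68
[{"slide":[-0.1, 7.1, 0.6],"delta_rot":[0.0, 0.1, 0.0]},{"slide":[-0.1, 7.1, 0.6],"delta_rot":[0.0, 0.1, 0.0]},{"slide":[-0.0, 7.1, 0.6],"delta_rot":[0.0, 0.1, 0.0]},{"slide":[-0.0, 7.1, 0.6],"delta_rot":[0.0, 0.1, 0.0]},{"slide":[-0.0, 7.1, 0.6],"delta_rot":[0.0, 0.1, 0.0]},{"slide":[-0.0, 7.1, 0.6],"delta_rot":[0.0, 0.1, 0.0]}]
```

>>> servo_tool([
  {"slide": [0,8,1],"delta_rot": [0,0.4,0]},
  {"slide": [0,8,1],"delta_rot": [0,0,0]},
  {"slide": [0,8,1],"delta_rot": [0,0,0]},
  {"slide": [0,8,1],"delta_rot": [0,0,0]},
  {"slide": [0,8,0],"delta_rot": [0,0,0]},
  {"slide": [0,3,0],"delta_rot": [0,0,0]},
  {"slide": [0,0,0],"delta_rot": [0,0,0]},
  {"slide": [0,0,0],"delta_rot": [0,0,0]},
])

```text
time_s: 3.45
position: [0.4787, -0.0725, 0.0134]
orientation: [-1.571, -0.003, -2.509]
contact_force: [0.5, 0.3, 0.5]
grip_width: 0.0853
```

```bash
python3 -c "
from h import *
plan((477.5,-71,17),-143.7,6,1)"
```

```text
now [478.7 -72.5  13.4] [ -90.     -0.19 -143.75] t 3.45 F [0.5 0.3 0.5] w 85.3 q6 0.68
[{"slide":[0.0, -0.6, -0.3],"delta_rot":[-0.0, -0.0, 0.0]}]
```

>>> servo_tool([
  {"slide": [0,-2,-1],"delta_rot": [0,0,0]},
  {"slide": [0,-1,-1],"delta_rot": [0,0,0]},
  {"slide": [0,0,0],"delta_rot": [0,0,0]},
  {"slide": [0,0,0],"delta_rot": [0,0,0]},
  {"slide": [0,0,0],"delta_rot": [0,0,0]},
  {"slide": [0,0,0],"delta_rot": [0,0,0]},
  {"slide": [0,0,0],"delta_rot": [0,0,0]},
  {"slide": [0,0,0],"delta_rot": [0,0,0]},
], grip=0, force=60)

```text
time_s: 4.25
position: [0.4786, -0.0708, 0.0184]
orientation: [-1.569, -0.001, -2.509]
contact_force: [0.6, -0.1, 0.3]
grip_width: 0.0134
```

>>> servo_tool([
  {"slide": [0,0,0],"delta_rot": [0,0,0]},
  {"slide": [0,0,0],"delta_rot": [0,0,0]},
  {"slide": [0,-5,0],"delta_rot": [0,0,0]},
  {"slide": [0,-15,0],"delta_rot": [0,0,0]},
  {"slide": [0,-30,0],"delta_rot": [0,0,0]},
  {"slide": [0,-40,0],"delta_rot": [0,0,0]},
  {"slide": [0,-40,0],"delta_rot": [0,0,0]},
  {"slide": [0,-40,0],"delta_rot": [0,0,0]},
])

```text
time_s: 5.05
position: [0.4712, -0.0686, 0.1839]
orientation: [-1.587, -0.016, -2.509]
contact_force: [-0.1, 0.4, -2.4]
grip_width: 0.0129
```

```bash
python3 -c "
from h import *
plan((517.6,132.1,210),-163.0,8)"
```

```text
now [471.2 -68.6 183.9] [ -90.91   -0.92 -143.75] t 5.05 F [-0.1  0.4 -2.4] w 12.9 q6 0.68
[{"slide":[-19.5, -3.3, -16.9],"delta_rot":[0.1, 2.4, 0.1]},{"slide":[-18.7, -3.3, -17.7],"delta_rot":[0.1, 2.4, 0.1]},{"slide":[-18.0, -3.3, -18.4],"delta_rot":[0.1, 2.4, 0.1]},{"slide":[-17.2, -3.3, -19.2],"delta_rot":[0.1, 2.4, 0.1]},{"slide":[-16.4, -3.3, -19.9],"delta_rot":[0.1, 2.4, 0.1]},{"slide":[-15.6, -3.3, -20.5],"delta_rot":[0.1, 2.4, 0.1]},{"slide":[-14.7, -3.3, -21.1],"delta_rot":[0.1, 2.4, 0.1]},{"slide":[-13.8, -3.3, -21.7],"delta_rot":[0.1, 2.4, 0.1]}]
```

>>> servo_tool([
  {"slide": [-19,-3,-17],"delta_rot": [0,2.4,0]},
  {"slide": [-19,-3,-18],"delta_rot": [0,2.4,0]},
  {"slide": [-18,-3,-18],"delta_rot": [0,2.4,0]},
  {"slide": [-17,-3,-19],"delta_rot": [0,2.4,0]},
  {"slide": [-16,-3,-20],"delta_rot": [0,2.4,0]},
  {"slide": [-15,-2,-20],"delta_rot": [0,2.4,0]},
  {"slide": [-12,0,-16],"delta_rot": [0,2.4,0]},
  {"slide": [0,0,0],"delta_rot": [0,0,0]},
])

```text
time_s: 5.85
position: [0.5143, 0.1049, 0.2101]
orientation: [-1.574, -0.009, -2.817]
contact_force: [0.0, -0.8, -1.7]
grip_width: 0.0134
```

```bash
python3 - <<'E'
from h import *
plan((517.6,132.1,170),-163,8)
for n in("wrist","side"):
    c=cam(n);p,d=snapshot(n)
    cv2.imwrite(f"pics/{n}2.png",p[:,:,::-1])
    np.savez(f"pics/{n}2.npz",K=c[0],D=c[1],R=c[2],t=c[3],d=d)
E
```

```text
now [514.3 104.9 210.1] [ -90.16   -0.5  -161.42] t 5.85 F [ 0.  -0.8 -1.7] w 13.4 q6 1.34
[{"slide":[-1.5, 5.0, -3.1],"delta_rot":[0.0, 0.2, 0.1]},{"slide":[-1.5, 5.0, -3.1],"delta_rot":[0.0, 0.2, 0.1]},{"slide":[-1.5, 5.0, -3.1],"delta_rot":[0.0, 0.2, 0.1]},{"slide":[-1.5, 5.0, -3.1],"delta_rot":[0.0, 0.2, 0.1]},{"slide":[-1.5, 5.0, -3.1],"delta_rot":[0.0, 0.2, 0.1]},{"slide":[-1.4, 5.0, -3.1],"delta_rot":[0.0, 0.2, 0.1]},{"slide":[-1.4, 5.0, -3.1],"delta_rot":[0.0, 0.2, 0.1]},{"slide":[-1.4, 5.0, -3.1],"delta_rot":[0.0, 0.2, 0.1]}]
```

View pics/wrist2.png

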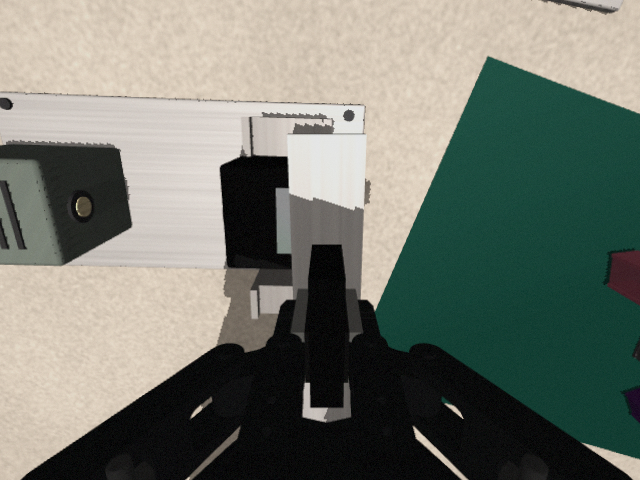

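View pics/side2.png

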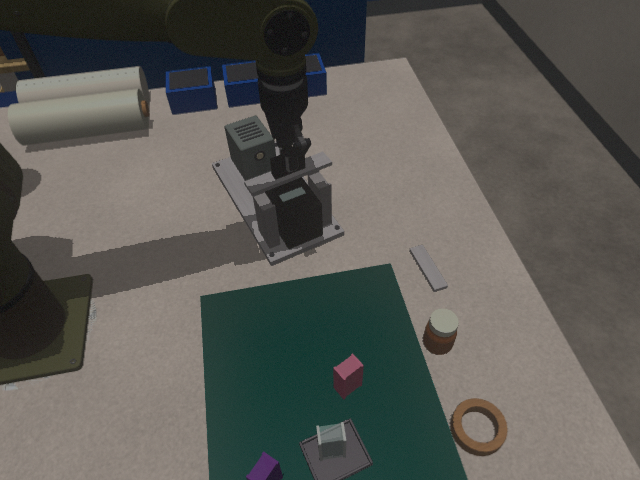

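```bash
python3 - <<'E'
from h import *
o=np.array([485.4,237.3,0]);th=np.radians(17)
ex=np.array([np.cos(th),np.sin(th),0]);ey=np.array([-np.sin(th),np.cos(th),0])
F=lambda x,y,z:(o+x*ex+y*ey+np.array([0,0,z]))/1000
z=np.load("pics/wrist2.npz");c=(z["K"],z["D"],z["R"],z["t"])
im=cv2.imread("pics/wrist2.png")
for n,p in {"lipR":[( 48,-82,128),(72,-82,128),(48,-87,128),(72,-87,128)],"lipL":[(-48,-82,128),(-72,-82,128),(-48,-87,128),(-72,-87,128)],"sens":[(40,-60,110),(-40,-60,110)],"lens":[(0,60,85)],"plate":[(85,-170,15)],"lamp":[(40,60,115),(-40,60,115)]}.items():
    q=proj([F(*a) for a in p],c);print(n,q.round(0).tolist())
    for a in q: cv2.circle(im,tuple(int(v*1) for v in a.round()),2,(0,0,255),1)
cv2.imwrite("pics/ov2.png",cv2.resize(im[80:330,0:400],None,fx=2,fy=2,interpolation=cv2.INTER_CUBIC))
z=np.load("pics/side2.npz");c=(z["K"],z["D"],z["R"],z["t"])
im=cv2.imread("pics/side2.png")
for p in[(48,-82,128),(72,-82,128),(48,-138,128),(72,-138,128),(-48,-82,128),(-72,-82,128),(-48,-138,128),(-72,-138,128),(40,-160,110),(-40,-160,110),(85,-170,15),(-85,-170,15),(40,60,115),(-40,60,115)]:
    q=proj([F(*p)],c)[0];cv2.circle(im,tuple(int(round(v)) for v in q),1,(0,0,255),-1)
cv2.imwrite("pics/ov2s.png",cv2.resize(im[110:270,200:360],None,fx=3.5,fy=3.5,interpolation=cv2.INTER_CUBIC))
E
```

```text
lipR [[247.0, 158.0], [245.0, 118.0], [254.0, 158.0], [253.0, 119.0]]
lipL [[253.0, 291.0], [254.0, 319.0], [260.0, 291.0], [261.0, 319.0]]
sens [[221.0, 166.0], [229.0, 270.0]]
lens [[83.0, 207.0]]
plate [[368.0, 106.0]]
lamp [[40.0, 161.0], [67.0, 269.0]]
```

View pics/ov2.png

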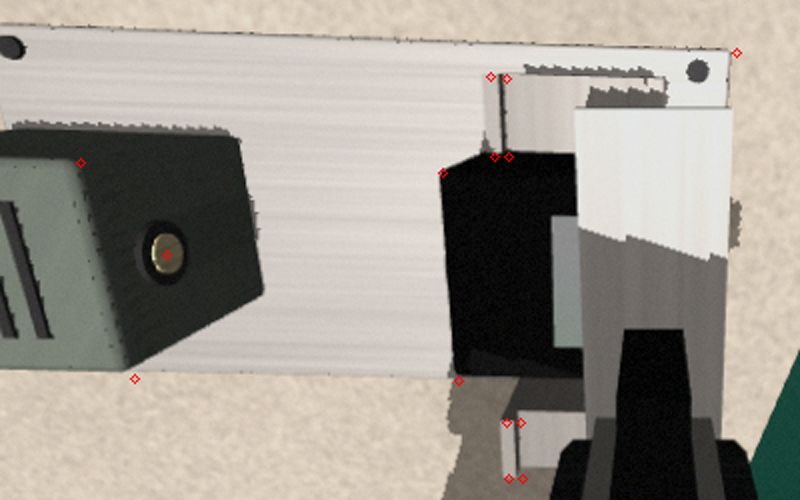

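View pics/ov2s.png

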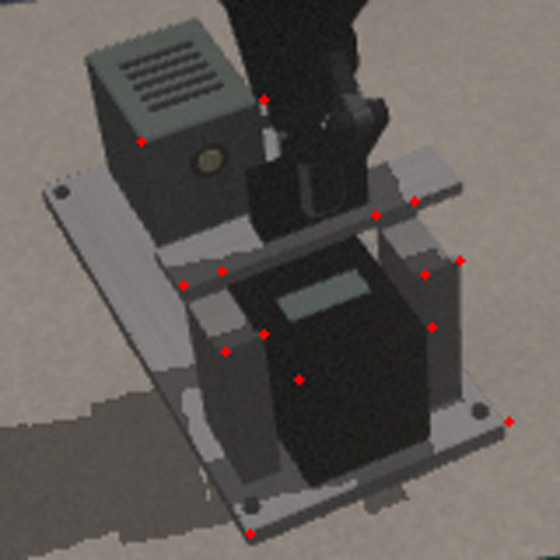

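```bash
python3 -c "
from h import *
plan((518.2,133.4,165),-163.0,6)"
```

```text
now [514.  103.2 210. ] [ -90.11   -0.53 -161.46] t 5.95 F [-0.  -0.2 -2.8] w 13.1 q6 1.34
[{"slide":[-2.3, 7.5, -4.5],"delta_rot":[0.0, 0.3, 0.1]},{"slide":[-2.3, 7.5, -4.6],"delta_rot":[0.0, 0.3, 0.1]},{"slide":[-2.3, 7.5, -4.6],"delta_rot":[0.0, 0.3, 0.1]},{"slide":[-2.2, 7.5, -4.6],"delta_rot":[0.0, 0.3, 0.1]},{"slide":[-2.2, 7.5, -4.6],"delta_rot":[0.0, 0.3, 0.1]},{"slide":[-2.2, 7.5, -4.6],"delta_rot":[0.0, 0.3, 0.1]}]
```

>>> servo_tool([
  {"slide": [-3,0,-8],"delta_rot": [0,0.5,0.2]},
  {"slide": [-3,0,-8],"delta_rot": [0,0.5,0.2]},
  {"slide": [-3,0,-8],"delta_rot": [0,0.5,0.1]},
  {"slide": [-2,8,-4],"delta_rot": [0,0,0]},
  {"slide": [-2,10,0],"delta_rot": [0,0,0]},
  {"slide": [0,10,0],"delta_rot": [0,0,0]},
  {"slide": [0,10,0],"delta_rot": [0,0,0]},
  {"slide": [0,0,0],"delta_rot": [0,0,0]},
])

```text
time_s: 6.75
position: [0.5165, 0.1336, 0.1668]
orientation: [-1.572, -0.003, -2.849]
contact_force: [-0.4, -0.3, -2.0]
grip_width: 0.0131
```

```bash
python3 -c "
from h import *
plan((518.2,133.4,150),-163.0,4)"
```

```text
now [516.5 133.6 166.8] [ -90.09   -0.2  -163.23] t 6.75 F [-0.4 -0.3 -2. ] w 13.1 q6 1.43
[{"slide":[-0.4, 4.2, 0.2],"delta_rot":[0.0, -0.1, 0.0]},{"slide":[-0.4, 4.2, 0.2],"delta_rot":[0.0, -0.1, 0.0]},{"slide":[-0.4, 4.2, 0.2],"delta_rot":[0.0, -0.1, 0.0]},{"slide":[-0.4, 4.2, 0.2],"delta_rot":[0.0, -0.1, 0.0]}]
```

>>> servo_tool([
  {"slide": [-1,4,0],"delta_rot": [0,0,0.2]},
  {"slide": [-1,4,0],"delta_rot": [0,0,0]},
  {"slide": [0,4,0],"delta_rot": [0,0,0]},
  {"slide": [0,3,0],"delta_rot": [0,0,0]},
  {"slide": [0,0,0],"delta_rot": [0,0,0]},
  {"slide": [0,0,0],"delta_rot": [0,0,0]},
  {"slide": [0,0,0],"delta_rot": [0,0,0]},
  {"slide": [0,0,0],"delta_rot": [0,0,0]},
])

```text
time_s: 7.55
position: [0.5192, 0.1339, 0.1511]
orientation: [-1.572, 0.002, -2.85]
contact_force: [-0.7, -0.5, -2.1]
grip_width: 0.0128
```

```bash
python3 - <<'E'
from h import *
plan((518.2,133.4,138.4),-163.0,4,1)
p,d=snapshot("wrist");s,_=snapshot("side")
a=cv2.resize(p[80:350,180:420,::-1],None,fx=1.7,fy=1.7,interpolation=cv2.INTER_CUBIC)
b=cv2.resize(s[140:240,230:345,::-1],(380,459),interpolation=cv2.INTER_CUBIC)
cv2.imwrite("pics/p3.png",np.hstack([a[:459],b]))
E
```

```text
now [519.2 133.9 151.1] [-9.0080e+01  9.0000e-02 -1.6328e+02] t 7.55 F [-0.7 -0.5 -2.1] w 12.8 q6 1.43
[{"slide":[0.3, 3.2, 0.0],"delta_rot":[0.0, -0.1, -0.0]}]
```

View pics/p3.png

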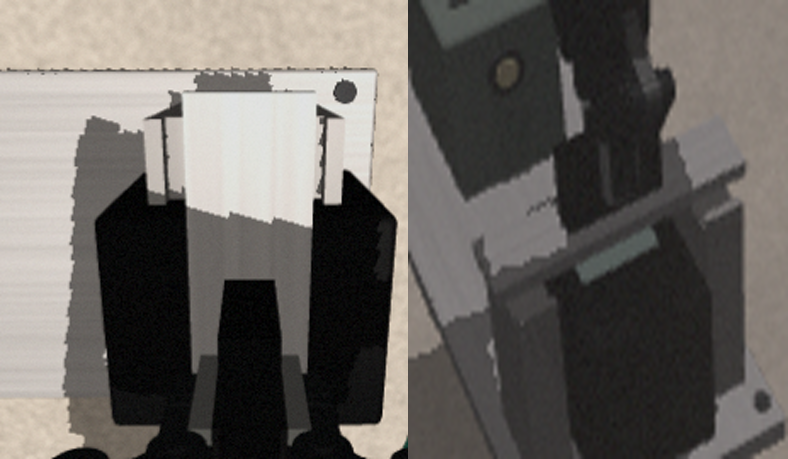

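The wrist crop shows the bar centred between the far post's lips, with about 15 px of gap on the left and 13 px on the right. I'll lower it now.

>>> servo_tool([
  {"slide": [0,3,0],"delta_rot": [0,0,0]},
  {"slide": [0,3,0],"delta_rot": [0,0,0]},
  {"slide": [0,3,0],"delta_rot": [0,0,0]},
  {"slide": [0,2,0],"delta_rot": [0,0,0]},
  {"slide": [0,0,0],"delta_rot": [0,0,0]},
  {"slide": [0,0,0],"delta_rot": [0,0,0]},
  {"slide": [0,0,0],"delta_rot": [0,0,0]},
  {"slide": [0,0,0],"delta_rot": [0,0,0]},
])

```text
time_s: 8.45
position: [0.5191, 0.1339, 0.139]
orientation: [-1.572, 0.001, -2.85]
contact_force: [-0.5, -0.7, -2.7]
grip_width: 0.013
```

>>> servo_tool([
  {"slide": [0,0.8,0],"delta_rot": [0,0,0]},
  {"slide": [0,0,0],"delta_rot": [0,0,0]},
  {"slide": [0,0,0],"delta_rot": [0,0,0]},
  {"slide": [0,0,0],"delta_rot": [0,0,0]},
  {"slide": [0,0,0],"delta_rot": [0,0,0]},
  {"slide": [0,0,0],"delta_rot": [0,0,0]},
  {"slide": [0,0,0],"delta_rot": [0,0,0]},
  {"slide": [0,0,0],"delta_rot": [0,0,0]},
])

```text
time_s: 9.25
position: [0.5194, 0.1339, 0.1386]
orientation: [-1.572, 0.002, -2.85]
contact_force: [-0.1, -0.2, -1.8]
grip_width: 0.0131
```

>>> servo_tool([
  {"slide": [0,1.2,0],"delta_rot": [0,0,0]},
  {"slide": [0,0.8,0],"delta_rot": [0,0,0]},
  {"slide": [0,0,0],"delta_rot": [0,0,0]},
  {"slide": [0,0,0],"delta_rot": [0,0,0]},
  {"slide": [0,0,0],"delta_rot": [0,0,0]},
  {"slide": [0,0,0],"delta_rot": [0,0,0]},
  {"slide": [0,0,0],"delta_rot": [0,0,0]},
  {"slide": [0,0,0],"delta_rot": [0,0,0]},
])

```text
time_s: 10.05
position: [0.5197, 0.134, 0.1384]
orientation: [-1.572, 0.002, -2.85]
contact_force: [0.0, -0.6, 0.4]
grip_width: 0.0133
```

The upward force shows contact with the seats, so I'll release.

>>> servo_tool([
  {"slide": [0,0,0],"delta_rot": [0,0,0]},
  {"slide": [0,0,0],"delta_rot": [0,0,0]},
  {"slide": [0,0,0],"delta_rot": [0,0,0]},
  {"slide": [0,0,0],"delta_rot": [0,0,0]},
  {"slide": [0,0,0],"delta_rot": [0,0,0]},
  {"slide": [0,0,0],"delta_rot": [0,0,0]},
  {"slide": [0,0,0],"delta_rot": [0,0,0]},
  {"slide": [0,-5,0],"delta_rot": [0,0,0]},
], grip=1)

```text
time_s: 10.85
position: [0.5201, 0.134, 0.1429]
orientation: [-1.572, 0.003, -2.85]
contact_force: [-1.3, -0.9, -0.4]
grip_width: 0.0855
```

>>> servo_tool([
  {"slide": [0,-15,0],"delta_rot": [0,0,0]},
  {"slide": [0,-20,0],"delta_rot": [0,0,0]},
  {"slide": [0,-25,0],"delta_rot": [0,0,0]},
  {"slide": [0,-25,0],"delta_rot": [0,0,0]},
  {"slide": [0,-20,0],"delta_rot": [0,0,0]},
  {"slide": [0,0,0],"delta_rot": [0,0,0]},
  {"slide": [0,0,0],"delta_rot": [0,0,0]},
  {"slide": [0,0,0],"delta_rot": [0,0,0]},
])

```text
time_s: 11.65
position: [0.5204, 0.134, 0.2593]
orientation: [-1.571, 0.01, -2.85]
contact_force: [0.3, -0.6, -0.1]
grip_width: 0.0855
```

```bash
python3 - <<'E'
from h import *
plan((501,-324.6,230),-93.8,12)
c=cam("wrist");p,d=snapshot("wrist");s,_=snapshot("side")
np.savez("pics/w4.npz",K=c[0],D=c[1],R=c[2],t=c[3],d=d)
cv2.imwrite("pics/w4.png",p[:,:,::-1])
b=cv2.resize(s[140:260,220:360,::-1],None,fx=4,fy=4,interpolation=cv2.INTER_CUBIC);cv2.imwrite("pics/s4.png",b)
E
```

```text
now [520.4 134.  259.3] [ -90.01    0.57 -163.28] t 11.65 F [ 0.3 -0.6 -0.1] w 85.5 q6 1.43
[{"slide":[12.6, 2.3, 36.1],"delta_rot":[-0.0, -5.8, -0.0]},{"slide":[16.2, 2.3, 34.7],"delta_rot":[-0.0, -5.8, -0.0]},{"slide":[19.6, 2.3, 32.9],"delta_rot":[-0.0, -5.8, -0.0]},{"slide":[22.8, 2.3, 30.7],"delta_rot":[-0.0, -5.8, -0.0]},{"slide":[25.8, 2.3, 28.3],"delta_rot":[-0.0, -5.8, -0.0]},{"slide":[28.5, 2.3, 25.5],"delta_rot":[-0.0, -5.8, -0.0]},{"slide":[30.9, 2.3, 22.5],"delta_rot":[-0.0, -5.8, -0.0]},{"slide":[33.0, 2.3, 19.3],"delta_rot":[-0.0, -5.8, -0.0]}]
```

View pics/w4.png

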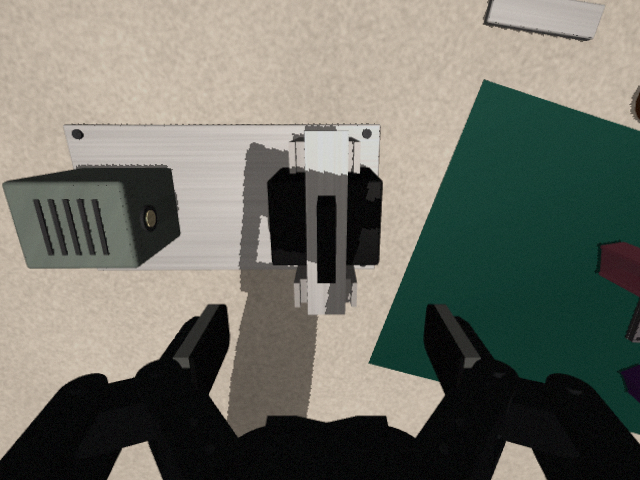

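View pics/s4.png

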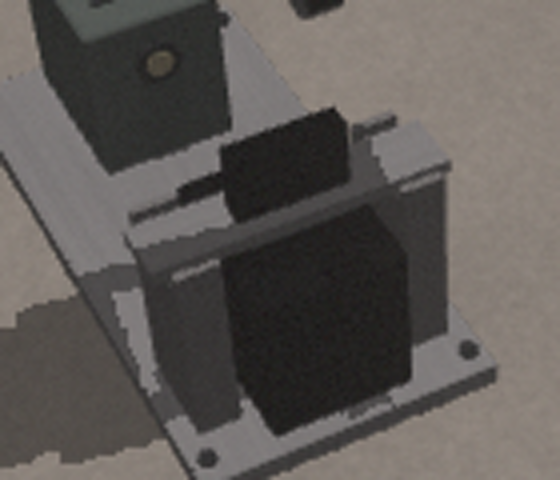

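The bar lies across both posts between the lips. In the wrist view it spans columns 306-349 with lips visible on both sides, and the side view shows it flat. I'll check the numbers, then move on to the cell.

```bash
python3 - <<'E'
from h import *
z=np.load("pics/w4.npz");c=(z["K"],z["D"],z["R"],z["t"])
im=cv2.imread("pics/w4.png")
P=onz([(305,131),(347,131),(307,314),(345,314)],.128,c)[:,:2]*1000
S=onz([(77.5,134),(366.5,133)],.015,c)[:,:2]*1000
print("bar",P.round(1).tolist(),P.mean(0).round(1)); 
o=np.array([485.5,238.6]);th=np.radians(17);R=np.array([[np.cos(th),np.sin(th)],[-np.sin(th),np.cos(th)]])
print("in fixture",(R@(P-o).T).T.round(1).tolist(),(R@(P.mean(0)-o)).round(1));print("screws in fix",(R@(S-o).T).T.round(1).tolist())
L=onz([(290,136),(359,137),(295,307),(357,305)],.128,c)[:,:2]*1000
print("lips in fix",(R@(L-o).T).T.round(1).tolist())
w=[backdepth([q],z["d"],c)[0]*1000 for q in((328,150),(326,300))];print(np.round(w,1))
E
```

```text
bar [[590.1, 172.0], [599.4, 141.1], [436.7, 127.3], [446.7, 94.0]] [518.2 133.6]
in fixture [[80.6, -94.3], [80.4, -126.5], [-79.2, -92.2], [-79.3, -126.9]] [   0.6 -110. ]
screws in fix [[75.5, 157.2], [76.2, -154.1]]
lips in fix [[76.9, -82.6], [76.0, -135.8], [-71.9, -81.5], [-70.1, -137.7]]
[[581.7 151.  128.3]
 [455.5 114.8 128.1]]
```

>>> servo_tool([
  {"slide": [13,0,36],"delta_rot": [0,-6,0]},
  {"slide": [16,0,35],"delta_rot": [0,-6,0]},
  {"slide": [20,0,33],"delta_rot": [0,-6,0]},
  {"slide": [23,0,31],"delta_rot": [0,-6,0]},
  {"slide": [26,0,28],"delta_rot": [0,-6,0]},
  {"slide": [28,0,25],"delta_rot": [0,-6,0]},
  {"slide": [31,0,22],"delta_rot": [0,-6,0]},
  {"slide": [33,0,19],"delta_rot": [0,-6,0]},
])

```text
time_s: 12.55
position: [0.5094, -0.1773, 0.2455]
orientation: [-1.582, 0.003, -1.968]
contact_force: [-0.1, 0.8, 1.1]
grip_width: 0.085
```

```bash
python3 - <<'E'
from h import *
plan((501,-324.6,230),-93.8,7)
E
```

```text
now [ 509.4 -177.3  245.5] [ -90.65    0.18 -112.77] t 12.55 F [-0.1  0.8  1.1] w 85.0 q6 -0.04
[{"slide":[19.9, 2.1, 7.1],"delta_rot":[0.1, -2.7, -0.0]},{"slide":[20.2, 2.1, 6.1],"delta_rot":[0.1, -2.7, -0.0]},{"slide":[20.4, 2.1, 5.1],"delta_rot":[0.1, -2.7, -0.0]},{"slide":[20.7, 2.1, 4.2],"delta_rot":[0.1, -2.7, -0.0]},{"slide":[20.8, 2.2, 3.2],"delta_rot":[0.1, -2.7, -0.0]},{"slide":[21.0, 2.2, 2.2],"delta_rot":[0.1, -2.7, -0.0]},{"slide":[21.0, 2.2, 1.2],"delta_rot":[0.1, -2.7, -0.0]}]
```

The bar reads fixture x 0.6, y -110.0 mm with its top at 128 mm, so it is seated. On to the cell.

>>> servo_tool([
  {"slide": [20,1,7],"delta_rot": [0,-2.7,0]},
  {"slide": [20,1,6],"delta_rot": [0,-2.7,0]},
  {"slide": [20,1,5],"delta_rot": [0,-2.7,0]},
  {"slide": [21,1,4],"delta_rot": [0,-2.7,0]},
  {"slide": [21,1,3],"delta_rot": [0,-2.7,0]},
  {"slide": [21,1,2],"delta_rot": [0,-2.7,0]},
  {"slide": [21,1,1],"delta_rot": [0,-2.7,0]},
  {"slide": [0,0,0],"delta_rot": [0,0,0]},
])

```text
time_s: 13.35
position: [0.4941, -0.3326, 0.2234]
orientation: [-1.599, 0.017, -1.63]
contact_force: [-0.1, 0.2, -0.4]
grip_width: 0.0856
```

```bash
python3 - <<'E'
from h import *
plan((501,-324.6,230),-93.8,7,1)
c=cam("wrist");p,d=snapshot("wrist")
np.savez("pics/w5.npz",K=c[0],D=c[1],R=c[2],t=c[3],d=d)
cv2.imwrite("pics/w5.png",p[:,:,::-1])
cv2.imwrite("pics/w5c.png",cv2.resize(p[100:340,200:460,::-1],None,fx=2.5,fy=2.5,interpolation=cv2.INTER_CUBIC))
E
```

```text
now [ 494.1 -332.6  223.4] [-91.6    0.97 -93.41] t 13.35 F [-0.1  0.2 -0.4] w 85.6 q6 -0.62
[{"slide":[-1.2, -0.9, 0.9],"delta_rot":[0.2, 0.1, -0.1]}]
```

View pics/w5c.png

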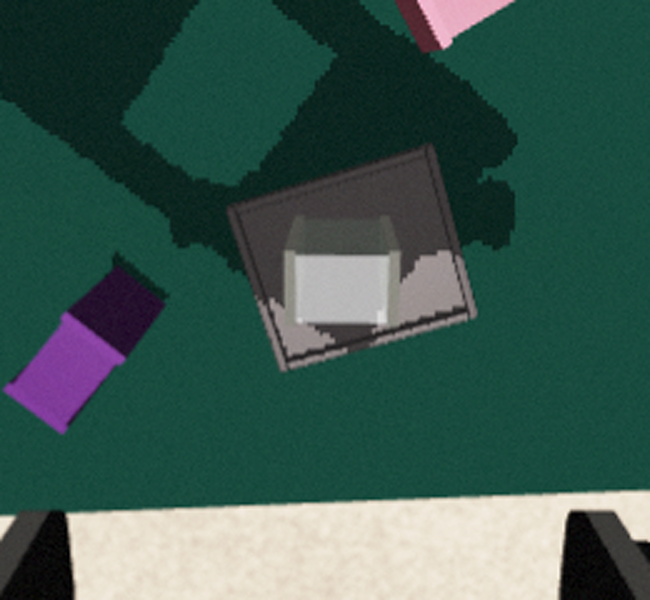

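The enlarged wrist crop shows the glass cell's top at about x 284-400, y 250-326, with the frosted plates at its left and right edges where the jaws will close. The purple block is at lower left and clear of the approach.

```bash
python3 - <<'E'
from h import *
z=np.load("pics/w5.npz");c=(z["K"],z["D"],z["R"],z["t"])
f=lambda x,y:(200+x/2.5-.3,100+y/2.5-.3)
P=onz([f(284,250),f(400,250),f(400,326),f(285,326)],.079,c)[:,:2]*1000
print(P.round(1).tolist(),P.mean(0).round(1),[np.linalg.norm(P[i]-P[(i+1)%4]).round(1) for i in range(4)])
for a,b in((1,0),(2,3)):print(np.degrees(np.arctan2(*(P[a]-P[b])[::-1])))
Q=backdepth([f(340,290),f(330,300)],z["d"],c);print(Q*1000)
g=cv2.cvtColor(cv2.imread("pics/w5.png"),cv2.COLOR_BGR2GRAY)[195:240,305:370];print(g[10:40:6].tolist())
E
```

```text
[[481.3, -310.3], [521.0, -312.5], [520.2, -339.6], [479.7, -337.5]] [ 500.5 -325. ] [np.float64(39.7), np.float64(27.1), np.float64(40.5), np.float64(27.2)]
-3.0569561925624167
-2.9013821566172693
[[ 499.77716975 -325.5203096    78.7623494 ]
 [ 496.10893605 -328.91433433   78.82998355]]
[[62, 60, 64, 61, 61, 60, 60, 67, 95, 143, 146, 139, 148, 181, 191, 191, 189, 187, 185, 186, 185, 186, 186, 183, 183, 187, 187, 186, 186, 183, 184, 185, 185, 184, 185, 186, 185, 187, 185, 183, 186, 185, 185, 183, 184, 187, 186, 190, 191, 185, 167, 141, 142, 145, 136, 77, 61, 62, 60, 64, 78, 152, 154, 154, 154], [61, 62, 63, 59, 61, 60, 63, 63, 94, 142, 141, 145, 146, 172, 193, 191, 189, 186, 186, 184, 183, 183, 184, 185, 188, 187, 185, 184, 185, 183, 188, 184, 183, 185, 184, 184, 186, 184, 185, 184, 184, 185, 185, 184, 184, 187, 188, 190, 189, 185, 162, 143, 140, 141, 136, 72, 122, 128, 151, 151, 152, 152, 152, 151, 152], [38, 54, 60, 61, 61, 59, 64, 65, 91, 142, 140, 141, 145, 166, 191, 187, 184, 185, 183, 184, 185, 186, 186, 186, 184, 186, 186, 187, 185, 185, 185, 186, 182, 185, 185, 183, 183, 184, 184, 186, 184, 185, 184, 186, 184, 186, 183, 189, 194, 183, 153, 142, 142, 141, 141, 153, 154, 151, 150, 152, 152, 148, 147, 147, 150], [135, 116, 54, 123, 146, 149, 149, 144, 123, 143, 141, 142, 145, 169, 190, 185, 184, 187, 185, 185, 181, 185, 186, 186, 183, 187, 183, 186, 187, 186, 184, 184, 184, 182, 185, 184, 184, 185, 186, 185, 183, 184, 185, 184, 184, 184, 184, 187, 203, 185, 146, 142, 144, 142, 144, 145, 148, 148, 146, 148, 150, 148, 149, 148, 148], [67, 116, 133, 113, 56, 122, 148, 147, 145, 139, 141, 142, 139, 144, 163, 168, 151, 144, 108, 110, 109, 107, 109, 107, 109, 106, 112, 108, 107, 110, 107, 110, 109, 107, 107, 109, 111, 109, 112, 109, 112, 110, 114, 128, 128, 141, 182, 182, 177, 164, 143, 138, 142, 143, 140, 102, 94, 52, 48, 47, 40, 40, 35, 41, 64]]
```

Measured cell: 40 × 27 mm (as specified), centre (500.5, -325), x axis at -3°.

```bash
python3 - <<'E'
from h import *
plan((500.5,-325,120),-93.2,6,6)
E
```

```text
now [ 494.2 -331.5  223.2] [-91.62   1.03 -93.41] t 13.4 F [ 0.9 -0.1 -1.2] w 85.2 q6 -0.62
[{"slide":[-0.8, 17.2, 1.5],"delta_rot":[0.3, -0.0, -0.2]},{"slide":[-0.9, 17.2, 1.4],"delta_rot":[0.3, -0.0, -0.2]},{"slide":[-0.9, 17.2, 1.3],"delta_rot":[0.3, -0.0, -0.2]},{"slide":[-1.0, 17.2, 1.2],"delta_rot":[0.3, -0.0, -0.2]},{"slide":[-1.0, 17.2, 1.1],"delta_rot":[0.3, -0.0, -0.2]},{"slide":[-1.1, 17.2, 1.1],"delta_rot":[0.3, -0.0, -0.2]}]
```

>>> servo_tool([
  {"slide": [-1,17,1.5],"delta_rot": [0.5,0,-0.4]},
  {"slide": [-1,17,1.5],"delta_rot": [0.5,0,-0.4]},
  {"slide": [-1,17,1.5],"delta_rot": [0.5,0,-0.2]},
  {"slide": [-1,17,1],"delta_rot": [0,0,0]},
  {"slide": [-1,17,1],"delta_rot": [0,0,0]},
  {"slide": [-1,15,1],"delta_rot": [0,0,0]},
  {"slide": [0,0,0],"delta_rot": [0,0,0]},
  {"slide": [0,0,0],"delta_rot": [0,0,0]},
])

```text
time_s: 14.2
position: [0.5008, -0.3167, 0.1163]
orientation: [-1.576, 0.006, -1.631]
contact_force: [-0.6, -0.2, 0.8]
grip_width: 0.0854
```

```bash
python3 - <<'E'
from h import *
plan((500.5,-325,90),-93.2,3,3)
E
```

```text
now [ 500.8 -316.7  116.3] [-90.31   0.36 -93.45] t 14.2 F [-0.6 -0.2  0.8] w 85.4 q6 -0.6
[{"slide":[2.8, 8.7, 0.1],"delta_rot":[0.1, -0.1, -0.1]},{"slide":[2.8, 8.7, 0.1],"delta_rot":[0.1, -0.1, -0.1]},{"slide":[2.8, 8.7, 0.1],"delta_rot":[0.1, -0.1, -0.1]}]
```

>>> servo_tool([
  {"slide": [4,4,0],"delta_rot": [0.3,-0.2,-0.3]},
  {"slide": [4,4,0],"delta_rot": [0,0,0]},
  {"slide": [0,4,0],"delta_rot": [0,0,0]},
  {"slide": [0,4,0],"delta_rot": [0,0,0]},
  {"slide": [0,4,0],"delta_rot": [0,0,0]},
  {"slide": [0,0,0],"delta_rot": [0,0,0]},
  {"slide": [0,0,0],"delta_rot": [0,0,0]},
  {"slide": [0,0,0],"delta_rot": [0,0,0]},
])

```text
time_s: 15.0
position: [0.5018, -0.3268, 0.0978]
orientation: [-1.566, -0.002, -1.628]
contact_force: [-0.5, 1.1, 0.5]
grip_width: 0.0853
```

```bash
python3 - <<'E'
from h import *
plan((500.5,-325,31),-93.2,12,1)
E
```

```text
now [ 501.8 -326.8   97.8] [-89.74  -0.13 -93.29] t 15.0 F [-0.5  1.1  0.5] w 85.3 q6 -0.61
[{"slide":[-0.2, 5.6, -0.1],"delta_rot":[-0.0, -0.0, 0.0]}]
```

>>> servo_tool([
  {"slide": [-1,8,-1],"delta_rot": [-0.2,0,0]},
  {"slide": [-0.6,8,0],"delta_rot": [0,0,0]},
  {"slide": [0,8,0],"delta_rot": [0,0,0]},
  {"slide": [0,8,0],"delta_rot": [0,0,0]},
  {"slide": [0,8,0],"delta_rot": [0,0,0]},
  {"slide": [0,7,0],"delta_rot": [0,0,0]},
  {"slide": [0,0,0],"delta_rot": [0,0,0]},
  {"slide": [0,0,0],"delta_rot": [0,0,0]},
])

```text
time_s: 15.8
position: [0.5003, -0.3244, 0.0454]
orientation: [-1.572, -0.001, -1.628]
contact_force: [0.0, -0.0, 0.8]
grip_width: 0.0853
```

```bash
python3 - <<'E'
from h import *
plan((500.5,-325,31),-93.2,3,1)
p,d=snapshot("wrist");cv2.imwrite("pics/w6.png",p[:,:,::-1])
E
```

```text
now [ 500.3 -324.4   45.4] [-9.005e+01 -6.000e-02 -9.327e+01] t 15.8 F [ 0.  -0.   0.8] w 85.3 q6 -0.61
[{"slide":[0.2, 4.8, 0.1],"delta_rot":[0.0, -0.0, 0.0]}]
```

View pics/w6.png

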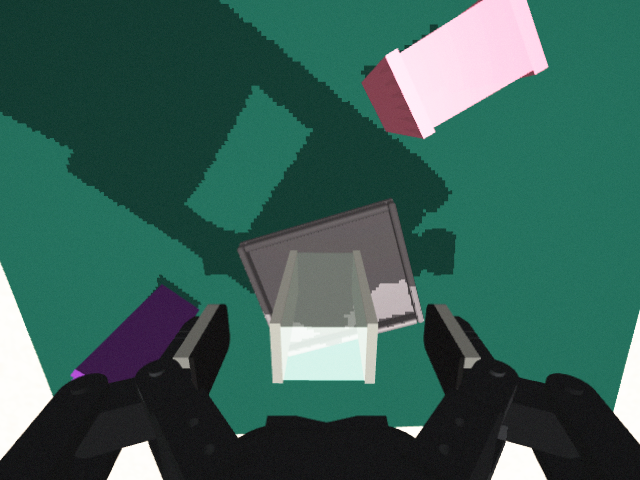

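The view shows the cell at columns 272-376, centred between the pads at 228 and 424, with purple clear of the left finger. I'll finish the descent and close.

>>> servo_tool([
  {"slide": [0,5,0],"delta_rot": [0,0,0]},
  {"slide": [0,5,0],"delta_rot": [0,0,0]},
  {"slide": [0,3,0],"delta_rot": [0,0,0]},
  {"slide": [0,0,0],"delta_rot": [0,0,0]},
  {"slide": [0,0,0],"delta_rot": [0,0,0]},
  {"slide": [0,0,0],"delta_rot": [0,0,0]},
  {"slide": [0,0,0],"delta_rot": [0,0,0]},
  {"slide": [0,0,0],"delta_rot": [0,0,0]},
])

```text
time_s: 16.65
position: [0.5011, -0.3252, 0.0328]
orientation: [-1.569, -0.003, -1.628]
contact_force: [-0.6, -0.2, 0.2]
grip_width: 0.0852
```

>>> servo_tool([
  {"slide": [0,0,0],"delta_rot": [0,0,0]},
  {"slide": [0,0,0],"delta_rot": [0,0,0]},
  {"slide": [0,0,0],"delta_rot": [0,0,0]},
  {"slide": [0,0,0],"delta_rot": [0,0,0]},
  {"slide": [0,0,0],"delta_rot": [0,0,0]},
  {"slide": [0,0,0],"delta_rot": [0,0,0]},
  {"slide": [0,0,0],"delta_rot": [0,0,0]},
  {"slide": [0,0,0],"delta_rot": [0,0,0]},
], grip=0, force=35)

```text
time_s: 17.45
position: [0.5014, -0.3254, 0.0333]
orientation: [-1.569, -0.003, -1.628]
contact_force: [-0.4, -0.6, -0.3]
grip_width: 0.0398
```

>>> servo_tool([
  {"slide": [0,0,0],"delta_rot": [0,0,0]},
  {"slide": [0,0,0],"delta_rot": [0,0,0]},
  {"slide": [0,-4,0],"delta_rot": [0,0,0]},
  {"slide": [0,-10,0],"delta_rot": [0,0,0]},
  {"slide": [0,-15,0],"delta_rot": [0,0,0]},
  {"slide": [0,-20,0],"delta_rot": [0,0,0]},
  {"slide": [0,-20,0],"delta_rot": [0,0,0]},
  {"slide": [0,-20,0],"delta_rot": [0,0,0]},
])

```text
time_s: 18.25
position: [0.499, -0.3234, 0.1249]
orientation: [-1.575, 0.001, -1.628]
contact_force: [0.4, 0.2, -0.7]
grip_width: 0.0401
```

```bash
python3 - <<'E'
from h import *
plan((485.5,238.6,250),-73,20,8)
p,d=snapshot("wrist");cv2.imwrite("pics/w7.png",p[:,:,::-1])
E
```

```text
now [ 499.  -323.4  124.9] [-9.022e+01  6.000e-02 -9.328e+01] t 18.25 F [ 0.4  0.2 -0.7] w 40.1 q6 -0.61
[{"slide":[-28.0, -6.2, -2.3],"delta_rot":[0.0, -1.0, -0.0]},{"slide":[-28.1, -6.2, -1.8],"delta_rot":[0.0, -1.0, -0.0]},{"slide":[-28.1, -6.2, -1.3],"delta_rot":[0.0, -1.0, -0.0]},{"slide":[-28.1, -6.2, -0.8],"delta_rot":[0.0, -1.0, -0.0]},{"slide":[-28.1, -6.2, -0.3],"delta_rot":[0.0, -1.0, -0.0]},{"slide":[-28.1, -6.2, 0.2],"delta_rot":[0.0, -1.0, -0.0]},{"slide":[-28.1, -6.2, 0.7],"delta_rot":[0.0, -1.0, -0.0]},{"slide":[-28.1, -6.2, 1.2],"delta_rot":[0.0, -1.0, -0.0]}]
```

View pics/w7.png

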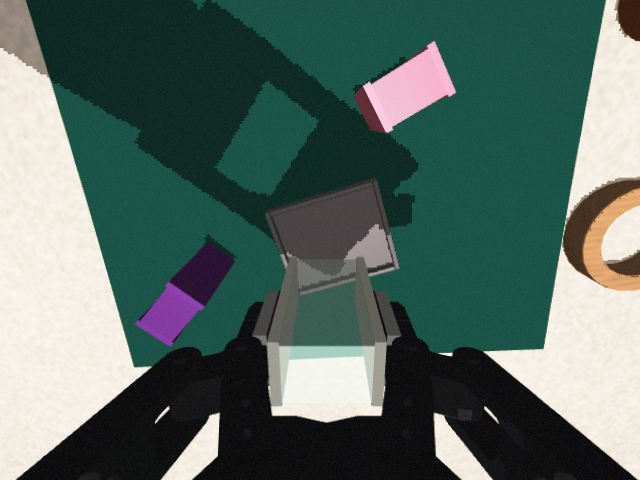

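The cell is held upright between the frosted faces at 40.1 mm opening. I'll transfer it high, with its underside above the rib top.

>>> servo_tool([
  {"slide": [-15,-18,-2],"delta_rot": [0,-1,0]},
  {"slide": [-28,-18,-2],"delta_rot": [0,-1,0]},
  {"slide": [-28,-18,-1],"delta_rot": [0,-1,0]},
  {"slide": [-28,-18,-1],"delta_rot": [0,-1,0]},
  {"slide": [-28,-18,0],"delta_rot": [0,-1,0]},
  {"slide": [-28,-15,0],"delta_rot": [0,-1,0]},
  {"slide": [-28,-10,1],"delta_rot": [0,-1,0]},
  {"slide": [-28,-5,1],"delta_rot": [0,-1,0]},
])

```text
time_s: 19.1
position: [0.495, -0.1093, 0.2606]
orientation: [-1.558, -0.009, -1.489]
contact_force: [1.1, 0.5, -1.5]
grip_width: 0.0399
```

```bash
python3 - <<'E'
from h import *
plan((485.5,238.6,250),-73,12,8)
E
```

```text
now [ 495.  -109.3  260.6] [-89.29  -0.54 -85.33] t 19.1 F [ 1.1  0.5 -1.5] w 39.9 q6 -0.4
[{"slide":[-29.0, 0.6, 1.6],"delta_rot":[-0.1, -1.0, 0.1]},{"slide":[-28.9, 0.7, 2.1],"delta_rot":[-0.1, -1.0, 0.1]},{"slide":[-28.9, 0.7, 2.6],"delta_rot":[-0.1, -1.0, 0.1]},{"slide":[-28.8, 0.7, 3.1],"delta_rot":[-0.1, -1.0, 0.1]},{"slide":[-28.8, 0.7, 3.6],"delta_rot":[-0.1, -1.0, 0.1]},{"slide":[-28.7, 0.7, 4.2],"delta_rot":[-0.1, -1.0, 0.1]},{"slide":[-28.6, 0.8, 4.7],"delta_rot":[-0.1, -1.0, 0.1]},{"slide":[-28.5, 0.8, 5.2],"delta_rot":[-0.1, -1.0, 0.1]}]
```

>>> servo_tool([
  {"slide": [-29,0,1.5],"delta_rot": [-0.2,-1,0.2]},
  {"slide": [-29,0,2],"delta_rot": [-0.2,-1,0.2]},
  {"slide": [-29,0,2.5],"delta_rot": [-0.2,-1,0.1]},
  {"slide": [-29,0,3],"delta_rot": [-0.1,-1,0.1]},
  {"slide": [-29,0,3.5],"delta_rot": [0,-1,0]},
  {"slide": [-29,0,4],"delta_rot": [0,-1,0]},
  {"slide": [-29,0,4.5],"delta_rot": [0,-1,0]},
  {"slide": [-29,0,5],"delta_rot": [0,-1,0]},
])

```text
time_s: 19.9
position: [0.4859, 0.1337, 0.2674]
orientation: [-1.558, -0.003, -1.345]
contact_force: [2.1, 1.1, -0.1]
grip_width: 0.0394
```

```bash
python3 - <<'E'
from h import *
plan((485.5,238.6,240),-73,6,8)
E
```

```text
now [485.9 133.7 267.4] [-89.29  -0.18 -77.04] t 19.9 F [ 2.1  1.1 -0.1] w 39.4 q6 -0.06
[{"slide":[-17.1, 4.6, 3.8],"delta_rot":[-0.1, -0.7, 0.0]},{"slide":[-17.0, 4.6, 4.0],"delta_rot":[-0.1, -0.7, 0.0]},{"slide":[-17.0, 4.6, 4.2],"delta_rot":[-0.1, -0.7, 0.0]},{"slide":[-16.9, 4.6, 4.4],"delta_rot":[-0.1, -0.7, 0.0]},{"slide":[-16.9, 4.6, 4.6],"delta_rot":[-0.1, -0.7, 0.0]},{"slide":[-16.8, 4.6, 4.9],"delta_rot":[-0.1, -0.7, 0.0]}]
```

>>> servo_tool([
  {"slide": [-17,0,4],"delta_rot": [-0.3,-0.7,0]},
  {"slide": [-17,0,4],"delta_rot": [-0.2,-0.7,0]},
  {"slide": [-17,0,4],"delta_rot": [-0.2,-0.7,0]},
  {"slide": [-17,3,4],"delta_rot": [0,-0.7,0]},
  {"slide": [-14,5,4],"delta_rot": [0,-0.7,0]},
  {"slide": [-8,5,3],"delta_rot": [0,-0.5,0]},
  {"slide": [0,0,0],"delta_rot": [0,0,0]},
  {"slide": [0,0,0],"delta_rot": [0,0,0]},
])

```text
time_s: 20.7
position: [0.4837, 0.2339, 0.2567]
orientation: [-1.566, -0.004, -1.265]
contact_force: [0.7, 0.9, -1.2]
grip_width: 0.0396
```

```bash
python3 - <<'E'
from h import *
plan((485.5,238.6,210),-73,6,8)
c=cam("wrist");p,d=snapshot("wrist")
np.savez("pics/w8.npz",K=c[0],D=c[1],R=c[2],t=c[3],d=d)
cv2.imwrite("pics/w8.png",p[:,:,::-1])
E
```

```text
now [483.7 233.9 256.7] [-89.73  -0.21 -72.49] t 20.7 F [ 0.7  0.9 -1.2] w 39.6 q6 0.05
[{"slide":[-0.7, 7.8, 0.5],"delta_rot":[-0.0, 0.1, 0.0]},{"slide":[-0.7, 7.8, 0.5],"delta_rot":[-0.0, 0.1, 0.0]},{"slide":[-0.7, 7.8, 0.5],"delta_rot":[-0.0, 0.1, 0.0]},{"slide":[-0.7, 7.8, 0.5],"delta_rot":[-0.0, 0.1, 0.0]},{"slide":[-0.7, 7.8, 0.5],"delta_rot":[-0.0, 0.1, 0.0]},{"slide":[-0.7, 7.8, 0.5],"delta_rot":[-0.0, 0.1, 0.0]}]
```

View pics/w8.png

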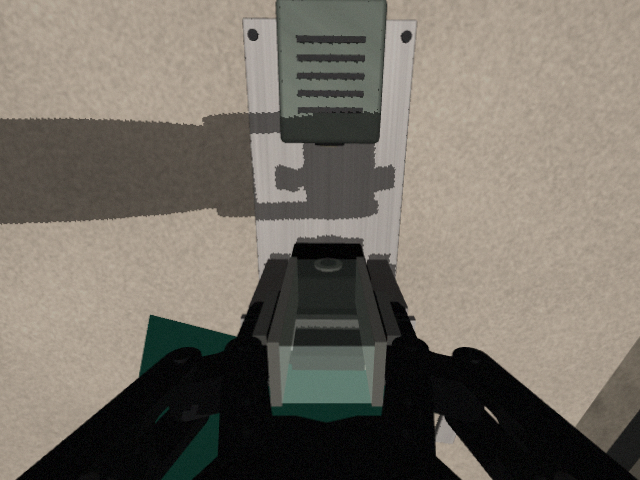

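Lamp ahead, plate symmetric about the cell. I'll descend in stages.

>>> servo_tool([
  {"slide": [-2,8,1],"delta_rot": [-0.2,0.3,0]},
  {"slide": [-2,10,1],"delta_rot": [0,0.2,0]},
  {"slide": [-1,14,1],"delta_rot": [0,0,0]},
  {"slide": [0,15,0],"delta_rot": [0,0,0]},
  {"slide": [0,15,0],"delta_rot": [0,0,0]},
  {"slide": [0,10,0],"delta_rot": [0,0,0]},
  {"slide": [0,0,0],"delta_rot": [0,0,0]},
  {"slide": [0,0,0],"delta_rot": [0,0,0]},
])

```text
time_s: 21.55
position: [0.4844, 0.2372, 0.1757]
orientation: [-1.574, -0.004, -1.278]
contact_force: [-0.3, 0.2, -0.9]
grip_width: 0.0396
```

```bash
python3 - <<'E'
from h import *
plan((485.5,238.6,78),-73,9,8)
E
```

```text
now [484.4 237.2 175.7] [-90.2   -0.25 -73.24] t 21.55 F [-0.3  0.2 -0.9] w 39.6 q6 0.07
[{"slide":[-0.2, 10.9, 0.2],"delta_rot":[0.0, -0.0, 0.0]},{"slide":[-0.2, 10.9, 0.2],"delta_rot":[0.0, -0.0, 0.0]},{"slide":[-0.2, 10.9, 0.2],"delta_rot":[0.0, -0.0, 0.0]},{"slide":[-0.2, 10.9, 0.2],"delta_rot":[0.0, -0.0, 0.0]},{"slide":[-0.1, 10.9, 0.2],"delta_rot":[0.0, -0.0, 0.0]},{"slide":[-0.1, 10.9, 0.2],"delta_rot":[0.0, -0.0, 0.0]},{"slide":[-0.1, 10.9, 0.2],"delta_rot":[0.0, -0.0, 0.0]},{"slide":[-0.1, 10.9, 0.2],"delta_rot":[0.0, -0.0, 0.0]}]
```

>>> servo_tool([
  {"slide": [-1,10,1],"delta_rot": [0,0,0.2]},
  {"slide": [0,12,0],"delta_rot": [0,0,0]},
  {"slide": [0,12,0],"delta_rot": [0,0,0]},
  {"slide": [0,12,0],"delta_rot": [0,0,0]},
  {"slide": [0,12,0],"delta_rot": [0,0,0]},
  {"slide": [0,8,0],"delta_rot": [0,0,0]},
  {"slide": [0,0,0],"delta_rot": [0,0,0]},
  {"slide": [0,0,0],"delta_rot": [0,0,0]},
])

```text
time_s: 22.35
position: [0.4855, 0.2386, 0.1045]
orientation: [-1.573, -0.0, -1.278]
contact_force: [-1.1, 0.7, -0.6]
grip_width: 0.0397
```

```bash
python3 - <<'E'
from h import *
plan((485.5,238.6,78),-73,4,1)
p,d=snapshot("side");cv2.imwrite("pics/s9.png",cv2.resize(p[60:270,180:390,::-1],None,fx=2.8,fy=2.8,interpolation=cv2.INTER_CUBIC))
E
```

```text
now [485.5 238.6 104.5] [-9.013e+01 -3.000e-02 -7.324e+01] t 22.35 F [-1.1  0.7 -0.6] w 39.7 q6 0.07
[{"slide":[-0.0, 6.6, 0.0],"delta_rot":[0.0, -0.1, 0.0]}]
```

View pics/s9.png

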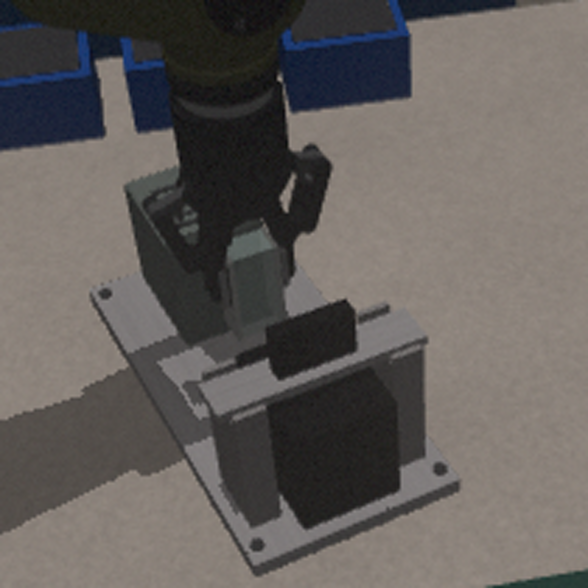

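The side view shows the cell upright in the gap at about (255,275) in the crop, with the bar still seated. I'll go down the last part.

>>> servo_tool([
  {"slide": [0,7,0],"delta_rot": [0,-0.2,0]},
  {"slide": [0,7,0],"delta_rot": [0,0,0]},
  {"slide": [0,7,0],"delta_rot": [0,0,0]},
  {"slide": [0,5,0],"delta_rot": [0,0,0]},
  {"slide": [0,0,0],"delta_rot": [0,0,0]},
  {"slide": [0,0,0],"delta_rot": [0,0,0]},
  {"slide": [0,0,0],"delta_rot": [0,0,0]},
  {"slide": [0,0,0],"delta_rot": [0,0,0]},
])

```text
time_s: 23.2
position: [0.4866, 0.239, 0.0779]
orientation: [-1.57, -0.0, -1.274]
contact_force: [-0.3, 0.2, -0.6]
grip_width: 0.0399
```

>>> servo_tool([
  {"slide": [0,0,0],"delta_rot": [0,0,0]},
  {"slide": [0,0,0],"delta_rot": [0,0,0]},
  {"slide": [0,0,0],"delta_rot": [0,0,0]},
  {"slide": [0,0,0],"delta_rot": [0,0,0]},
  {"slide": [0,0,0],"delta_rot": [0,0,0]},
  {"slide": [0,0,0],"delta_rot": [0,0,0]},
  {"slide": [0,0,0],"delta_rot": [0,0,0]},
  {"slide": [0,0,0],"delta_rot": [0,0,0]},
])

```text
time_s: 24.0
position: [0.4872, 0.2392, 0.0789]
orientation: [-1.568, -0.0, -1.274]
contact_force: [0.2, 0.1, -2.1]
grip_width: 0.0397
```

```bash
python3 - <<'E'
from h import *
plan((485.5,238.6,77),-73,4,1)
c=cam("wrist");p,d=snapshot("wrist");s,_=snapshot("side");t,_=snapshot("top")
np.savez("pics/w10.npz",K=c[0],D=c[1],R=c[2],t=c[3],d=d)
cv2.imwrite("pics/w10.png",p[:,:,::-1])
cv2.imwrite("pics/s10.png",cv2.resize(s[60:270,180:390,::-1],None,fx=2.8,fy=2.8,interpolation=cv2.INTER_CUBIC))
cv2.imwrite("pics/t10.png",t[:,:,::-1])
E
```

```text
now [487.2 239.2  78.9] [-8.985e+01 -1.000e-02 -7.302e+01] t 24.0 F [ 0.2  0.1 -2.1] w 39.7 q6 0.06
[{"slide":[0.0, 0.5, -0.4],"delta_rot":[-0.0, -0.0, 0.0]}]
```

View pics/w10.png

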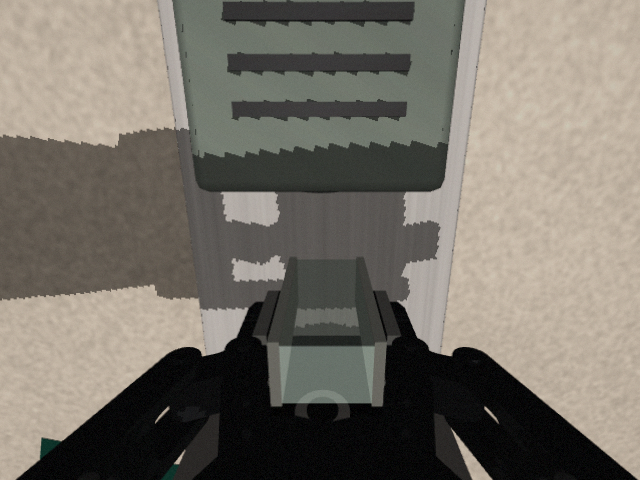

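View pics/s10.png

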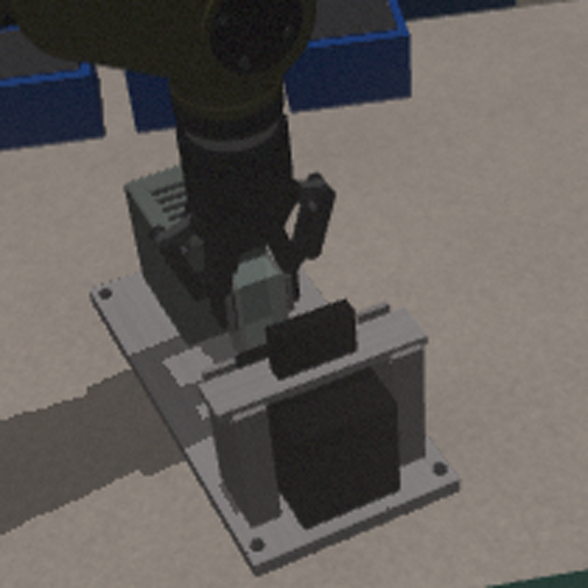

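View pics/t10.png

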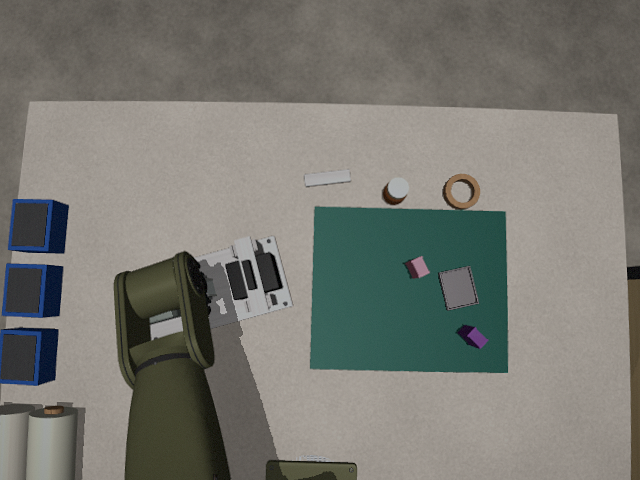

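```bash
python3 - <<'E'
from h import *
z=np.load("pics/w10.npz");c=(z["K"],z["D"],z["R"],z["t"])
o=np.array([485.5,238.6]);th=np.radians(17);R=np.array([[np.cos(th),np.sin(th)],[-np.sin(th),np.cos(th)]])
for n,h,p in(("celltop",.1246,[(267,345),(386,345),(271,406),(383,406)]),("lamp edge",.115,[(190,155),(448,142)]),("lamp bottom front edge(z15)",.015,[(203,190),(441,190)])):
    P=onz(p,h,c)[:,:2]*1000;Q=(R@(P-o).T).T;print(n,Q.round(1).tolist(),Q.mean(0).round(1))
print("depth z",[ (backdepth([q],z["d"],c)[0]*1000).round(1).tolist() for q in((326,375),(272,380),(380,380))])
s=state();print(s["time_s"],s["position"],(R@(s["position"][:2]*1000-o)).round(2))
E
```

```text
celltop [[-17.2, 11.5], [22.8, 11.4], [-17.1, -14.3], [23.1, -14.4]] [ 2.9 -1.4]
lamp edge [[-38.7, 73.0], [39.5, 76.8]] [ 0.4 74.9]
lamp bottom front edge(z15) [[-72.0, 42.8], [73.0, 42.7]] [ 0.5 42.8]
depth z [[488.0, 239.6, 125.9], [470.8, 231.3, 124.8], [506.5, 242.8, 125.6]]
24.15 [0.48716352 0.239229   0.07889064] [1.77 0.12]
```

>>> servo_tool([
  {"slide": [0,1,-2.4],"delta_rot": [0,0,0]},
  {"slide": [0,0,0],"delta_rot": [0,0,0]},
  {"slide": [0,0,0],"delta_rot": [0,0,0]},
  {"slide": [0,0,0],"delta_rot": [0,0,0]},
  {"slide": [0,0,0],"delta_rot": [0,0,0]},
  {"slide": [0,0,0],"delta_rot": [0,0,0]},
  {"slide": [0,0,0],"delta_rot": [0,0,0]},
  {"slide": [0,0,0],"delta_rot": [0,0,0]},
])

```text
time_s: 24.95
position: [0.4846, 0.2385, 0.0777]
orientation: [-1.568, -0.0, -1.274]
contact_force: [-0.1, 0.2, -1.2]
grip_width: 0.0398
```

```bash
python3 - <<'E'
from h import *
from plant import finish_job
o=np.array([485.5,238.6]);th=np.radians(17);R=np.array([[np.cos(th),np.sin(th)],[-np.sin(th),np.cos(th)]])
s=state();x=R@(s["position"][:2]*1000-o);zc=s["position"][2]*1000+8.2
print(s["time_s"],x.round(2),"cell mid z",zc.round(1),np.degrees(s["orientation"]).round(2),s["grip_width"],s["contact_force"].round(1),abs(s["dq"]).max())
if abs(x[0])<3 and abs(zc-85)<6 and s["grip_width"]>.038: print(finish_job())
E
```

```text
24.95 [-0.9   0.13] cell mid z 85.9 [-8.985e+01 -1.000e-02 -7.301e+01] 0.0398197716376395 [-0.1  0.2 -1.2] 0.0017035216437392261
the job is handed in; nothing more can be done
None
```

I laid the cover bar across both saddle posts and let go. I then gripped the glass cell by its frosted faces and am holding it in the light path. The job was handed in at 24.95 s, and no verdict came back.

- **Bar:** after I let go, the wrist camera put it at x 0.6, y -110.0 mm in the fixture frame. Its top was at 128 mm, the seated height. The last side and top views still showed it between the lips.
- **Cell:**
  - By arm pose, its centre is about 1 mm sideways from the beam, 0.1 mm from midway and 0.9 mm above the beam. It is within 0.2° of upright and of square to the beam.
  - Grip opening is 39.8 mm on the 40 mm cell, and the arm is nearly still.
- **Disagreement:** before the last 2.4 mm sideways correction, the camera put the cell 2.9 mm to the side and the arm pose 1.8 mm. That 1 mm difference is within calibration, and both are inside the 8 mm limit.
- **Not re-checked:** I took no picture after that last correction. The jar, tape and offcut looked unmoved in the last top view, but I did not measure them.

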